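# Full-turn product shot on the photo turntable

## Task

Get the turntable shot of the care products: turn the lamp dimmer to its long shooting mark, stand every care product that is out on the desk (two or three of jar, tin, silicone brush and squat bottle) inside the engraved ring of the photo turntable, and bring the platter's zero line to the pointer. Then take the platter's upright grip and turn it slowly through one full turn, either way, with all the products aboard, until the zero line is back at the pointer. Afterwards stand the products in the walnut tray, leaving the platter on its zero and the dimmer on its mark, and do not disturb the slim glass vial or the nail trimmer.

Things in the scene. Friction and masses are not known exactly. Their poses are not given: they have to be found in the camera images.
- turntable: Fixed round base of the hand-turned photo turntable, black, 264 mm across; origin at the centre of its underside on the desk, z up. A small black pointer post with a white line on top stands just outside the platter's rim (150 to 164 mm from the axis, its top 43 mm above the desk, below the platter's top) in the direction of this body's own +x axis. Its place and yaw vary.
- platter_centre (a point): Point on the platter's axis at the level of the platter's flat top, 45 mm above the desk; it has the base's axes and does not turn. The platter is a white disc, 290 mm across, with an engraved grey ring 210 mm across (105 mm radius) inside which products stand.
- platter (a joint): Angle of the platter about its upright axis, rad, counter-clockwise from above positive; without stops, counts on past a full turn (6.283). 0 when its black zero line, and the upright grip standing on that line, are at the base's pointer (direction of the base's +x). It starts up to 0.6 either side of 0. Stays where it is left; about 1 to 2 N at the grip turns it slowly.
- spinner_grip (a point): Point to take the platter's upright grip: a black round sleeve of 20 mm diameter that spins freely on its own axis, 125 mm from the platter's axis on the zero line. The sleeve reaches from 54 to 130 mm above the desk; this point lies on its axis 115 mm above the desk, so fingers there pass above all the products standing on the platter.
- dimmer_box: Fixed lamp dimmer, a grey box 104 x 104 mm, 34 mm high, origin at the centre of its underside, z up. The knob's axis is upright through its centre. Round the knob are short white ticks and one long, broad white shooting mark, at joint value 2.10.
- dimmer (a joint): Angle of the dimmer's knob, rad, growing clockwise seen from above, stops at 0 and 4.725. At 0 the white pointer line on the knob's bar points along the box's -x axis; at 2.10 it points at the long shooting mark. It starts between 0.2 and 1.2. Stays where it is left; turns with about 0.03 N m.
- dimmer_bar (a point): Middle of the knob's black bar grip, on the knob's axis, 55 mm above the desk. The bar is 46 mm long along this point's x axis (the white pointer line is on its -x half), 12 mm thick along its y axis, and reaches from 46 to 66 mm above the desk, over a round 50 mm skirt.
- tray: Fixed square walnut tray lined with cork, 240 x 240 mm outside, walls 8 mm thick and 16 mm high; origin at the centre of its underside, z up, its sides along its x and y axes.
- tray_floor (a point): Centre of the tray's inner floor, 8 mm above the desk, with the tray's axes; the floor is 224 x 224 mm.
- jar: Care product: frosted round balm jar with a black lid, 60 mm diameter, 46 mm high, about 0.16 kg; origin at the centre of its underside, z up.
- tin: Care product: flat rectangular metal tin, 84 mm along its x, 54 mm along its y, 31 mm high, about 0.13 kg; origin at the centre of its underside, z up.
- brush: Care product: teal silicone grooming brush lying on its bristles, an oval pad 100 mm along its x and 56 mm along its y with straight sides up to 26 mm, and a narrower palm ridge (30 mm wide) on top up to 44 mm; about 0.12 kg; origin at the centre of its underside, z up.
- bottle: Care product: squat round amber glass bottle, body 48 mm diameter up to 31 mm, then a black cap of 33 mm diameter up to 46 mm; about 0.12 kg; origin at the centre of its underside, z up.
- vial: Not a product, leave alone: slim capped frosted glass vial standing upright, 30 mm diameter, 82 mm high; origin at the centre of its underside.
- nail_trimmer: Not a product, leave alone: nail trimmer lying flat, about 110 mm along its x, 36 mm wide, 14 mm high.
Things that resemble listed ones, but are neither listed nor needed, are in the scene too. Of the things like the brush, leave any that is purple; of the rest the smaller one is meant.

How it is judged:
By the outcome, as a careful person would: the job done as asked, in the order asked, and still so for the second after the job is handed in, with the robot touching nothing.
Of jar, tin, brush, bottle only 2 to 3 are there at a start; the rules pass over those that are not, and their reading is None.
At some moment in a run one of jar, tin, brush, bottle may be knocked a few centimetres aside while the robot is not near it.
It also fails if it takes over 210 s, if anything falls off the work surface, if the arm or the gripper's body presses on something with over 40 N, if the wrist force passes 120 N, or if a joint passes its speed limit or range.

## Robot

A 6-joint arm with a two-finger parallel gripper is mounted at the origin on the work surface. World frame = base frame: x ahead of the robot, y to its left, z up, the work surface at z = 0. Lengths are in m, angles in degrees, forces in N, time in s.
With the tool pointing down it reaches from about 0.275 to 0.85 m from the base axis. Payload 19 kg.
Tool frame: the origin (TCP) lies on the centre line of the jaws, within the pads' length; the fingertips stand 22 mm ahead of it and the grasp point (between the pads) lies 3 mm ahead of it (manip.nose_length is the distance from the TCP to the fingertips, in m); z points along the fingers, y is the line along which they close (so a half turn about z gives the same grasp; the last joint's range is limited). The gripper opens to 85 mm and grips with 20 to 120 N. Pads are 22 mm wide; open, the fingers measure 114 mm over their backs; the gripper's body (76 mm by 85 mm) begins 54 mm behind the grasp point. The pads swing forward as they close: fully open they stand 13 mm farther back than shut.
Start: joints at [-82.162, 8.623, 82.357, -0, 89.026, -7.678], TCP at [0.154, -0.554, 0.253] pointing down, gripper open.
Joint ranges: [-160.23, 160.23], [-39.13, 120.54], [6.94, 153.29], [-79.49, 259.48], [9.18, 160.14], [-161.06, 161.06]. Speed limits (degrees/s): [108.29, 108.29, 127.2, 172.46, 172.46, 172.46].

## Interface

Orientations are given as a 3x3 rotation matrix whose columns are the frame's x, y, z axes.
In Python, from cell import manip gives the robot as it stands.
- The arm moves only by the tool drive_tool, never from a script. Its argument "series" is a list of rows, each a list of 2 entries, a list of its own where there are three numbers: the shift along the tool's x, y, z in mm, then the turn, a rotation vector about the tool's x, y, z in degrees. In form: [[[x, y, z], [wx, wy, wz]], ...]. A call has 1 to 10 rows; each row is the pose to reach, as a shift and turn from the pose commanded when the call began, along the tool's axes at that moment; what a row does not reach only later rows make up. A row lasts 1/8 s, in which the tool goes at most 62.5 mm and 10.7 degrees, less where a joint would pass 70% of its speed; a pose out of reach is approached as far as the arm can. A call with a gripper value outside its range is refused whole. "hand" is the closure, from 0 (fully open) to 1 (shut), set as the call begins (left out, the last holds). The fingers move at their own pace and stop on an object; the grip force is fixed at half the most. Time passes only in rows, so rows that repeat a pose let the fingers close. It gives the time, the measured TCP pose, the force, the opening and the grip force at its end, in the units of the state.
- manip.get_state(): the state, without advancing time (a new reading comes with each control period).
- manip.snapshot(name): name is "scene" or "top" or "wrist"; returns a dict with "pixels" (420x560x3 uint8, red, green, blue), "K" (3x3 intrinsics, pixels), "R" (3x3) and "t" (3): a world point X has camera coordinates R X + t; the wrist camera has in their place "T_tool_cam" (4x4, takes a point from camera to tool coordinates, whose origin is the TCP and whose axes are the flange's). Camera axes: x right, y down, z forward; pixel columns grow to the right and rows downward; lengths in m; the calibration is good to about 2 mm. A picture is of the moment at which its call begins: read the wrist's pose just before it. There is no depth.
- manip.hand_in(): hands the job in; it is judged then, once.
The state is a dict: "time": time; "q": joint angles; "qvel": joint speeds; "tau": joint torques, N m; "position": TCP position; "orientation": TCP orientation; "contact_force": force on the tool from outside, world axes, zero at the start; "ft_torque": the same for the moment, N m; "opening": finger opening in m; "grasp_force": force on a finger pad.
Only numpy, scipy, OpenCV 4.12 (cv2) and the standard library are available. Lean on these libraries where they do the work, as an engineer would, in place of code of your own. Each camera call takes 0.05 s, during which the arm holds its last target. There are 200 camera calls.

## Working session

There is one attempt and no reset: what is moved stays moved. The work goes in short steps, Python scripts to look and compute and a tool call to move; the robot and the scene stay as the last step left them, time stands still between calls to the robot, and variables do not carry over. Pictures are saved under pics/ and viewed, at most 14 in all, crops included, and the job is handed in when it is done.

Besides the shell and the picture viewer there is one more tool, called after "Call:" by a JSON object that holds its "op" and its "data". drive_tool: Moves the arm, as the interface text tells. Its arguments: {"type":"object","properties":{"series":{"type":"array"},"hand":{"type":"number"}},"required":["series"]}

```bash
ls; mkdir -p pics
python3 - <<'E'
from cell import manip
import cv2,numpy as np,pickle
s=manip.get_state();print(s['time'],s['position'],np.round(s['orientation'],3),s['opening'],manip.nose_length)
for n in("top","scene"):
    d=manip.snapshot(n);cv2.imwrite(f"pics/{n}0.png",d['pixels'][:,:,::-1]);pickle.dump(d,open(n+'0.pkl','wb'));print(n,d['K'].tolist(),d['R'].round(3).tolist(),d['t'])
E
```

```text
pics
0.0 [ 0.15377513 -0.55384004  0.25271372] [[ 0.964  0.268 -0.   ]
 [ 0.268 -0.964  0.001]
 [ 0.    -0.001 -1.   ]] 0.08552041772491754 0.022
top [[430.6271297200261, 0.0, 281.58888025197564], [0.0, 430.6271297200261, 214.9189009354098], [0.0, 0.0, 1.0]] [[-0.022, -1.0, 0.018], [-0.995, 0.02, -0.097], [0.097, -0.02, -0.995]] [-0.02583648  0.52464883  1.05246055]
scene [[404.06736436529985, 0.0, 278.1035715170216], [0.0, 404.06736436529985, 200.82636890631807], [0.0, 0.0, 1.0]] [[-0.59, 0.808, 0.009], [0.539, 0.402, -0.74], [-0.601, -0.431, -0.673]] [ 0.30184623 -0.21211219  1.27095306]
```

View pics/top0.png

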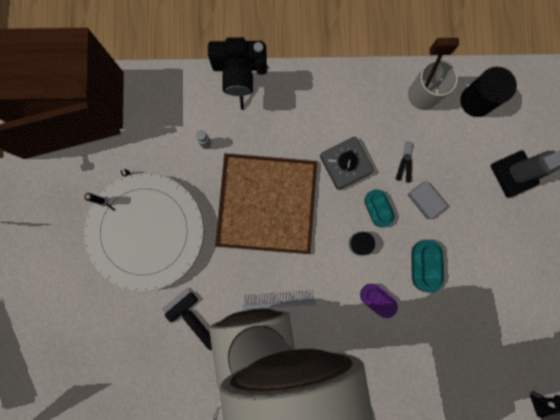

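View pics/scene0.png

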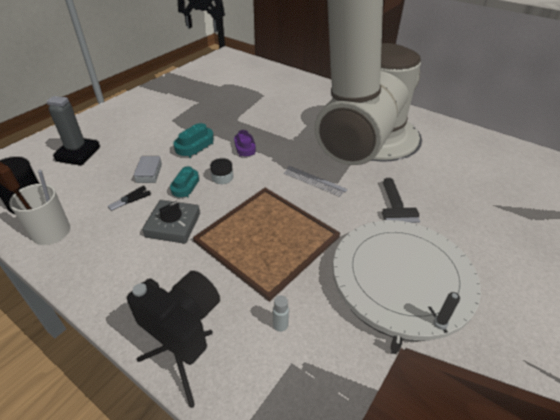

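The top view shows three brush-like things: purple (378,300), large teal (428,265) and small teal (380,208). The small teal one is meant, since it is not purple and is the smaller of the rest. The jar is at (362,243), the tin at (428,200), and I see no bottle. The vial is at (203,138), the trimmer at (405,160), the dimmer at (347,162), the tray at (267,203) and the platter at (145,231), with its grip at (95,199) and the pointer at (126,172).

```bash
cat > h.py <<'E'
from cell import manip
import cv2,numpy as np,pickle
def cast(d,uv,z):
    uv=np.atleast_2d(np.float64(uv)); K,R,t=d['K'],d['R'],d['t']
    r=np.c_[uv,np.ones(len(uv))]@np.linalg.inv(K).T@R   # world ray dirs
    c=-R.T@t; return (c+r*((z-c[2])/r[:,2])[:,None])[:,:2]
def wcam(name=None):
    s=manip.get_state(); d=manip.snapshot("wrist"); T=np.eye(4);T[:3,:3]=s['orientation'];T[:3,3]=s['position']
    M=np.linalg.inv(T@d['T_tool_cam']); d['R'],d['t']=M[:3,:3],M[:3,3]
    if name: cv2.imwrite(f"pics/{name}.png",d['pixels'][:,:,::-1])
    return d
def snap(n,name=None):
    d=manip.snapshot(n)
    if name: cv2.imwrite(f"pics/{name}.png",d['pixels'][:,:,::-1])
    return d
def blobs(d,lo,hi,z,box=None,amin=40,top=None):
    """HSV mask -> list of (uv centre, world centre, dims mm, yaw deg of long side) with contour cast to plane z"""
    h=cv2.cvtColor(d['pixels'],cv2.COLOR_RGB2HSV); m=cv2.inRange(h,lo,hi)
    if box is not None:
        k=np.zeros_like(m);x0,y0,x1,y1=box;k[y0:y1,x0:x1]=255;m&=k
    out=[]
    for c in cv2.findContours(m,cv2.RETR_EXTERNAL,cv2.CHAIN_APPROX_NONE)[0]:
        if cv2.contourArea(c)<amin: continue
        w=cast(d,c[:,0,:],z)*1000
        (cx,cy),(a,b),an=cv2.minAreaRect(w.astype(np.float32))
        if a<b: a,b,an=b,a,an+90
        out.append((c[:,0].mean(0).round(0).tolist(),[round(cx),round(cy)],[round(a),round(b)],round((an+90)%180-90)))
    return out
def here():
    s=manip.get_state();p=s['position']*1000;R=s['orientation']
    print('t',round(s['time'],2),'p',p.round(1),'yaw_x',round(np.degrees(np.arctan2(R[1,0],R[0,0])),1),'tilt',np.round(R[:,2],3),'open',round(s['opening']*1000,1),'F',np.round(s['contact_force'],1),'gf',s['grasp_force'],'q',np.round(s['q']))
def go(x,y,z=None,yaw=None):
    """shift in tool axes (mm) and turn about tool z (deg) to reach the world TCP target, yaw = direction of tool x"""
    s=manip.get_state();R=s['orientation'];p=s['position']*1000
    d=R.T@(np.array([x,y,p[2] if z is None else z])-p)
    w=None
    if yaw is not None:
        y0=np.degrees(np.arctan2(R[1,0],R[0,0])); w=[round(-((yaw+k-y0+180)%360-180),1) for k in (0,180)]
    print('shift',d.round(0),'wz options',w)
E
python3 - <<'E'
from h import *
d=pickle.load(open('top0.pkl','rb'))
P=d['pixels'][:,:,::-1]
for n,uv,z in [('jar',(362,243),.04),('tin',(428,200),.031),('brush',(380,208),.03),('vial',(203,138),.08),('trim',(405,160),.01),('dim',(347,162),.05),('grip',(91,198),.13),('pointer',(126,172),.043),('shaver?',(180,305),.03),('comb',(280,298),.01)]: print(n,(cast(d,uv,z)*1000).round())
print('teal',blobs(d,(80,80,40),(100,255,255),.026))
print('tray',(cast(d,[(225,155),(315,160),(310,251),(218,247)],.016)*1000).round())
h=cv2.cvtColor(d['pixels'],cv2.COLOR_RGB2HSV)
print('hsv tin,desk,platter,jar',h[200,428],h[190,470],h[231,145],h[243,362])
A=cv2.resize(P[130:330,320:470],None,fx=3,fy=3,interpolation=cv2.INTER_CUBIC);B=cv2.resize(P[155:305,75:225],(350,350),interpolation=cv2.INTER_CUBIC)
C=np.zeros((600,800,3),np.uint8);C[:600,:450]=A;C[:350,450:]=B;cv2.imwrite('pics/crop.png',np.clip(C*1.5,0,255).astype(np.uint8))
E
```

```text
jar [[ 449. -233.]]
tin [[ 554. -406.]]
brush [[ 536. -284.]]
vial [[709. 149.]]
trim [[ 662. -360.]]
dim [[ 650. -202.]]
grip [[561. 393.]]
pointer [[637. 346.]]
shaver? [[308. 215.]]
comb [[317. -29.]]
teal [([428.0, 266.0], [389, -398], [129, 78], -3), ([379.0, 208.0], [536, -284], [97, 58], 21)]
tray [[ 682.  104.]
 [ 665. -126.]
 [ 433. -106.]
 [ 448.  124.]]
hsv tin,desk,platter,jar [126  12 109] [ 13  22 137] [ 23  14 150] [130  43  18]
```

View pics/crop.png

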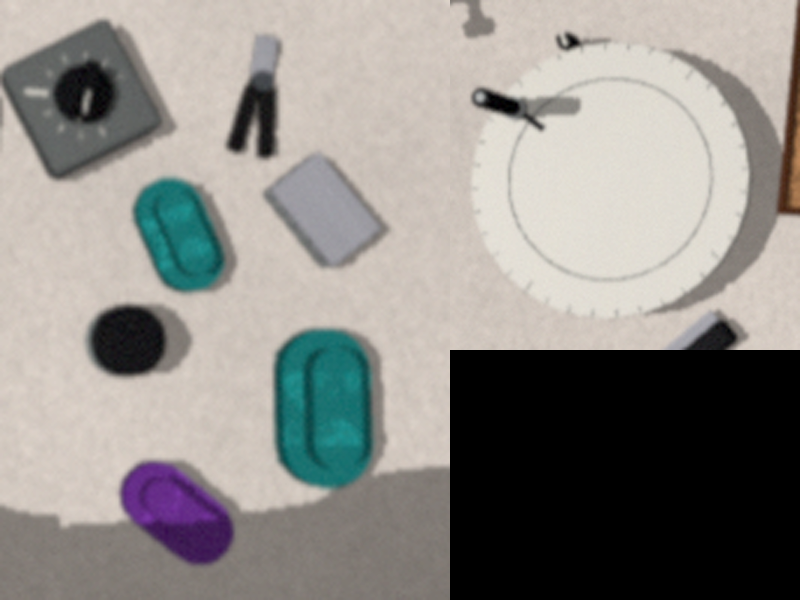

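The crop settles it: the small teal brush (178,235 in the crop) measures 97x58 mm, against 129x78 for the large one. The knob's white line points down and the long mark is to its left at (37,93), so the knob has to turn clockwise. I'll move over the dimmer first.

Call:
{"op": "drive_tool", "data": {"series": [[[520,-200,-50],[0,0,0]],[[520,-200,-50],[0,0,0]],[[520,-200,-50],[0,0,0]],[[520,-200,-50],[0,0,0]],[[520,-200,-50],[0,0,0]],[[520,-200,-50],[0,0,0]],[[520,-200,-50],[0,0,0]],[[520,-200,-50],[0,0,0]],[[520,-200,-50],[0,0,0]],[[520,-200,-50],[0,0,0]]], "hand": 0}}

```text
time: 1.35
position: [0.6037, -0.2195, 0.3024]
orientation: [[0.962, 0.271, -0.001], [0.271, -0.962, 0.001], [-0.0, -0.001, -1.0]]
contact_force: [-0.4, -0.1, -0.8]
opening: 0.0853
grasp_force: 0.0
```

Call:
{"op": "drive_tool", "data": {"series": [[[0,0,0],[0,0,0]],[[0,0,0],[0,0,0]],[[0,0,0],[0,0,0]]]}}

```text
time: 1.72
position: [0.6007, -0.223, 0.3035]
orientation: [[0.964, 0.266, 0.0], [0.266, -0.964, -0.0], [0.0, 0.0, -1.0]]
contact_force: [0.2, -0.2, 0.7]
opening: 0.0851
grasp_force: 0.0
```

Run:
```python
from h import *
here(); d=wcam('w1'); pickle.dump(d,open('w1.pkl','wb'));print(d['T_tool_cam'].round(3).tolist())
t=snap('top'); pickle.dump(t,open('t1.pkl','wb'))
h=cv2.cvtColor(t['pixels'],cv2.COLOR_RGB2HSV)
for lo in (125,135,140):
  m=cv2.inRange(h,(0,0,lo),(180,18,255)); m[:150]=0;m[:,215:]=0;m[310:]=0
  c=max(cv2.findContours(m,0,1)[0],key=cv2.contourArea);hl=cv2.convexHull(c)[:,0]
  w=cast(t,hl,.045)*1000;print(lo,cv2.contourArea(c),cv2.minEnclosingCircle(w.astype(np.float32)),cv2.fitEllipse(w.astype(np.float32)))
```

```text
t 1.73 p [ 600.7 -223.   303.5] yaw_x 15.4 tilt [ 0. -0. -1.] open 85.1 F [ 0.2 -0.2  0.7] gf 0.0 q [-27.  16.  68.   0.  96.  47.]
[[0.0, -0.951, -0.309, 0.081], [1.0, 0.0, 0.001, -0.001], [-0.001, -0.309, 0.951, -0.12], [0.0, 0.0, 0.0, 1.0]]
125 10351.0 ((489.48260498046875, 301.5373229980469), 144.88235473632812) ((489.3613586425781, 301.85009765625), (286.29852294921875, 288.1134338378906), 63.320457458496094)
135 9742.0 ((489.5915832519531, 302.9679870605469), 144.431396484375) ((489.10443115234375, 302.2860412597656), (285.55548095703125, 286.6686096191406), 53.76591491699219)
140 5250.0 ((489.44964599609375, 301.20806884765625), 102.47099304199219) ((489.37298583984375, 301.2130126953125), (203.93658447265625, 204.082275390625), 123.06026458740234)
```

View pics/w1.png

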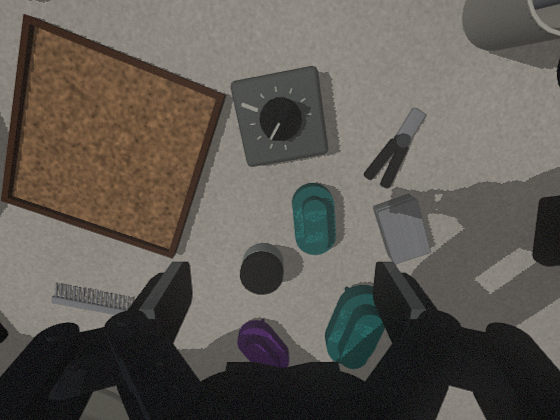

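The wrist view shows the dimmer box at (280,116), with the knob line at about (275,131) and the long mark at (249,107). It also shows the brush (314,218), tin (402,228), jar (262,268) and trimmer (395,148).

Run:
```python
from h import *
d=pickle.load(open('w1.pkl','rb'));t=pickle.load(open('t1.pkl','rb'))
c=cast(d,[(232,82),(315,66),(328,153),(247,166)],.034)*1000
print('box',c.round().tolist(),c.mean(0).round(1))
g=cv2.cvtColor(d['pixels'],cv2.COLOR_RGB2GRAY)
m=cv2.inRange(g,125,255)
for cc in cv2.findContours(m[70:165,233:325],0,1,offset=(233,70))[0]:
    if cv2.contourArea(cc)<4: continue
    ctr=cc[:,0].mean(0)
    for z in(.035,.066):
        w=cast(d,cc[:,0],z)*1000; v=w.mean(0)-c.mean(0); print(ctr.round(),cv2.contourArea(cc),z,'ang',np.degrees(np.arctan2(v[1],v[0])).round(1),'r',np.hypot(*v).round(), 'w',w.mean(0).round())
print('brush',blobs(d,(80,80,30),(100,255,255),.026,amin=300),blobs(t,(80,80,40),(100,255,255),.026))
print('tin w', (cast(d,[(374,207),(417,194),(432,251),(392,264)],.031)*1000).round().tolist())
print('jar w',(cast(d,[(262,272)],.046)*1000).round())
h=cv2.cvtColor(t['pixels'],cv2.COLOR_RGB2HSV)
print('tin t',blobs(t,(100,5,60),(150,40,160),.031,(405,175,455,225)))
print('jar t',blobs(t,(0,0,0),(180,255,45),.046,(340,225,385,262)))
print('tray',blobs(t,(0,80,20),(20,255,200),.012,(205,145,325,260),1000))
P=cast(t,[(91,198),(96,200),(126,172)],.13)*1000; print('grip z.13',P.round()) 
k=cv2.resize(t['pixels'][150:210,75:145,::-1],None,fx=10,fy=10,interpolation=cv2.INTER_CUBIC)
cv2.imwrite('pics/grip.png',cv2.convertScaleAbs(k,alpha=1.4))
```

```text
box [[681.0, -140.0], [723.0, -228.0], [633.0, -273.0], [590.0, -180.0]] [ 656.9 -205.1]
[303. 162.] 162.5 0.035 ang -136.6 r 59.0 w [ 614. -246.]
[303. 162.] 162.5 0.066 ang -135.6 r 53.0 w [ 619. -242.]
[275. 131.] 14.5 0.035 ang 168.6 r 16.0 w [ 641. -202.]
[275. 131.] 14.5 0.066 ang 165.7 r 13.0 w [ 644. -202.]
[249. 107.] 45.5 0.035 ang 85.6 r 39.0 w [ 660. -166.]
[249. 107.] 45.5 0.066 ang 83.0 r 36.0 w [ 661. -169.]
[236. 136.] 377.5 0.035 ang 126.7 r 57.0 w [ 623. -159.]
[236. 136.] 377.5 0.066 ang 125.0 r 52.0 w [ 627. -162.]
[321.  71.] 6.5 0.035 ang -25.8 r 70.0 w [ 720. -236.]
[321.  71.] 6.5 0.066 ang -24.9 r 66.0 w [ 717. -233.]
[257.  73.] 244.0 0.035 ang 43.5 r 58.0 w [ 699. -165.]
[257.  73.] 244.0 0.066 ang 42.5 r 54.0 w [ 697. -168.]
brush [([354.0, 325.0], [390, -396], [148, 84], -2), ([313.0, 218.0], [541, -284], [103, 55], 21)] [([432.0, 284.0], [344, -408], [74, 33], -66), ([380.0, 199.0], [561, -289], [74, 36], 62)]
tin w [[581.0, -353.0], [613.0, -401.0], [542.0, -453.0], [509.0, -407.0]]
jar w [[ 457. -234.]]
tin t [([422.0, 195.0], [567, -395], [57, 55], -47)]
jar t []
tray [([266.0, 203.0], [557, 1], [240, 237], 84)]
grip z.13 [[561. 393.]
 [556. 382.]
 [619. 316.]]
```

View pics/grip.png

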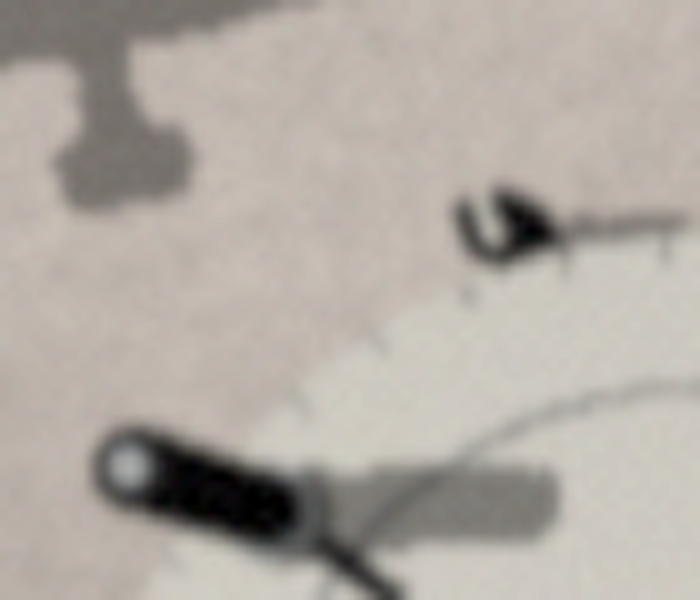

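Call:
{"op": "drive_tool", "data": {"series": [[[20,0,0],[0,0,-10]],[[40,0,0],[0,0,-20]],[[59,-2,0],[0,0,-30]],[[59,-2,0],[0,0,-40]],[[59,-2,20],[0,0,-50]],[[59,-2,40],[0,0,-60]],[[59,-2,60],[0,0,-70]],[[59,-2,80],[0,0,-80]],[[59,-2,100],[0,0,-90]],[[59,-2,100],[0,0,-100]]]}}

```text
time: 3.08
position: [0.6569, -0.2046, 0.2015]
orientation: [[-0.435, 0.9, -0.002], [0.9, 0.435, 0.001], [0.002, -0.002, -1.0]]
contact_force: [0.9, 0.4, 0.0]
opening: 0.0855
grasp_force: 0.0
```

Call:
{"op": "drive_tool", "data": {"series": [[[0,0,0],[0,0,-10]],[[0,0,0],[0,0,-20]],[[0,0,0],[0,0,-30]],[[0,0,0],[0,0,-40]],[[0,0,0],[0,0,-50]],[[0,0,0],[0,0,-50]],[[0,0,0],[0,0,-50]]]}}

```text
time: 3.95
position: [0.6575, -0.2047, 0.2033]
orientation: [[-0.967, 0.254, -0.0], [0.254, 0.967, 0.0], [0.0, 0.0, -1.0]]
contact_force: [-0.4, -0.2, -0.8]
opening: 0.085
grasp_force: 0.0
```

Run:
```python
from h import *
here(); d=wcam(); 
cv2.imwrite('pics/w2.png',cv2.convertScaleAbs(d['pixels'][:,:,::-1],alpha=1.3)); pickle.dump(d,open('w2.pkl','wb'))
```

```text
t 3.95 p [ 657.5 -204.7  203.3] yaw_x 165.3 tilt [-0.  0. -1.] open 85.0 F [-0.4 -0.2 -0.8] gf 0.0 q [-24.  23.  70.   0.  87. -99.]
```

View pics/w2.png

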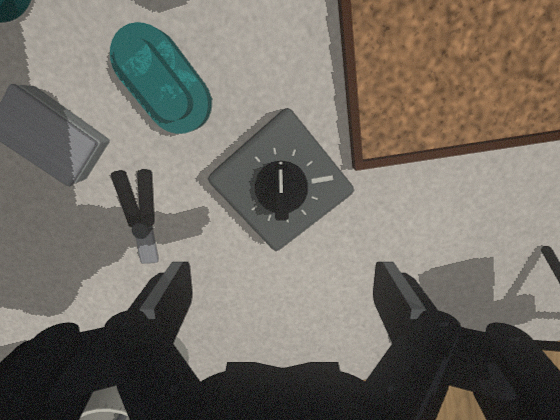

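The knob line runs (280,167)-(281,193), so it is aligned with the tool's x axis. The long mark spans (312,181)-(332,178).

Run:
```python
from h import *
d=pickle.load(open('w2.pkl','rb'))
b=np.float64([(287,108),(353,190),(277,250),(208,179)])
c=cast(d,b,.034)*1000;o=c.mean(0)
print(c.round(),o.round(1)); e=np.roll(c,-1,0)-c; print(np.degrees(np.arctan2(e[:,1],e[:,0])).round(1))
m=cast(d,[(312,181),(332,178)],.035)*1000;print('mark',[np.degrees(np.arctan2(*(x-o)[::-1])).round(1) for x in m])
l=cast(d,[(281,193),(280,167)],.066)*1000;v=l[1]-l[0];print('line',l.round(),np.degrees(np.arctan2(v[1],v[0])).round(1))
go(*o,71,165)
```

```text
[[ 590. -181.]
 [ 678. -139.]
 [ 721. -226.]
 [ 633. -269.]] [ 655.4 -204. ]
[  25.5  -63.7 -153.6  116.1]
mark [np.float64(82.1), np.float64(82.9)]
line [[ 655. -204.]
 [ 633. -199.]] 167.3
shift [  2.   0. 132.] wz options [np.float64(0.3), np.float64(-179.7)]
```

Call:
{"op": "drive_tool", "data": {"series": [[[2,0,50],[0,0,0]],[[2,0,90],[0,0,0]],[[2,0,115],[0,0,0]],[[2,0,132],[0,0,0]],[[2,0,132],[0,0,0]],[[2,0,132],[0,0,0]]]}}

```text
time: 4.75
position: [0.6562, -0.2042, 0.0726]
orientation: [[-0.968, 0.251, 0.001], [0.251, 0.968, -0.0], [-0.002, -0.0, -1.0]]
contact_force: [0.3, 0.6, 0.5]
opening: 0.0853
grasp_force: 0.0
```

Call:
{"op": "drive_tool", "data": {"series": [[[0,0,0],[0,0,0]],[[0,0,0],[0,0,0]],[[0,0,0],[0,0,0]],[[0,0,0],[0,0,0]],[[0,0,0],[0,0,0]],[[0,0,0],[0,0,0]],[[0,0,0],[0,0,0]],[[0,0,0],[0,0,0]]], "hand": 1}}

```text
time: 5.75
position: [0.6555, -0.205, 0.0718]
orientation: [[-0.968, 0.251, -0.0], [0.251, 0.968, -0.001], [-0.0, -0.001, -1.0]]
contact_force: [-3.4, -6.9, 4.0]
opening: 0.0103
grasp_force: 60.2
```

Call:
{"op": "drive_tool", "data": {"series": [[[0,0,0],[0,0,8]],[[0,0,0],[0,0,16]],[[0,0,0],[0,0,24]],[[0,0,0],[0,0,32]],[[0,0,0],[0,0,40]],[[0,0,0],[0,0,48]],[[0,0,0],[0,0,56]],[[0,0,0],[0,0,64]],[[0,0,0],[0,0,72]],[[0,0,0],[0,0,80.5]]]}}

```text
time: 7.0
position: [0.6559, -0.2048, 0.0717]
orientation: [[0.092, 0.996, 0.001], [0.996, -0.092, -0.001], [-0.001, 0.001, -1.0]]
contact_force: [0.4, -6.0, 2.0]
opening: 0.0104
grasp_force: 59.9
```

Call:
{"op": "drive_tool", "data": {"series": [[[0,0,0],[0,0,0]],[[0,0,0],[0,0,0]],[[0,0,0],[0,0,0]],[[0,0,0],[0,0,0]]]}}

```text
time: 7.5
position: [0.6559, -0.2048, 0.0717]
orientation: [[0.087, 0.996, 0.001], [0.996, -0.087, -0.001], [-0.001, 0.001, -1.0]]
contact_force: [-0.3, -5.5, 1.9]
opening: 0.0104
grasp_force: 59.9
```

Call:
{"op": "drive_tool", "data": {"series": [[[0,0,0],[0,0,0]],[[0,0,0],[0,0,0]],[[0,0,0],[0,0,0]],[[0,0,0],[0,0,0]],[[0,0,-20],[0,0,0]],[[0,0,-60],[0,0,0]],[[0,0,-110],[0,0,0]],[[0,0,-130],[0,0,0]],[[0,0,-130],[0,0,0]],[[0,0,-130],[0,0,0]]], "hand": 0}}

```text
time: 8.75
position: [0.6553, -0.2039, 0.2002]
orientation: [[0.087, 0.996, -0.001], [0.996, -0.087, 0.001], [0.001, -0.002, -1.0]]
contact_force: [-0.8, -0.0, -0.2]
opening: 0.085
grasp_force: 0.0
```

Run:
```python
from h import *
here(); d=wcam(); 
cv2.imwrite('pics/w3.png',cv2.convertScaleAbs(d['pixels'][:,:,::-1],alpha=1.4)); pickle.dump(d,open('w3.pkl','wb'))
```

```text
t 8.75 p [ 655.3 -203.9  200.2] yaw_x 85.0 tilt [-0.001  0.001 -1.   ] open 85.0 F [-0.8 -0.  -0.2] gf 0.0 q [-24.  23.  70.   0.  87. -19.]
```

View pics/w3.png

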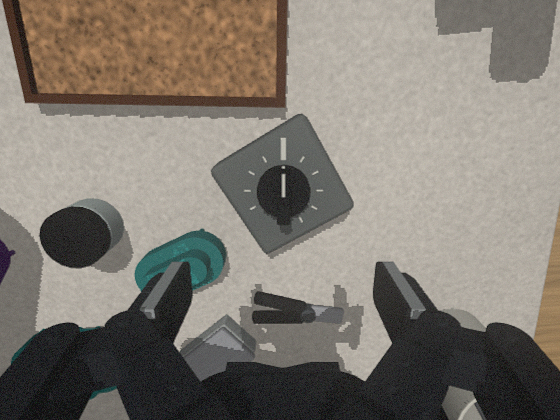

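The knob line (283,172-197) is in line with the long mark (283,138-160), so the dimmer is set. The jar is next.

Call:
{"op": "drive_tool", "data": {"series": [[[-10,-40,0],[0,0,-10]],[[-20,-80,0],[0,0,-20]],[[-30,-120,0],[0,0,-30]],[[-40,-160,0],[0,0,-40]],[[-47,-200,0],[0,0,-50]],[[-47,-200,0],[0,0,-60]],[[-47,-200,0],[0,0,-64]],[[-47,-200,0],[0,0,-64]],[[-47,-200,0],[0,0,-64]],[[-47,-200,0],[0,0,-64]]]}}

```text
time: 10.05
position: [0.4524, -0.2333, 0.201]
orientation: [[-0.857, 0.516, -0.0], [0.516, 0.857, 0.0], [0.001, 0.0, -1.0]]
contact_force: [-0.3, 0.6, -0.7]
opening: 0.0852
grasp_force: 0.0
```

Run:
```python
from h import *
here(); d=wcam('w4'); h=cv2.cvtColor(d['pixels'],cv2.COLOR_RGB2HSV)
for vm in (25,30,40): print(vm,blobs(d,(0,0,0),(180,255,vm),.046,(180,90,390,260),300))
print(h[170:210:10,280].tolist())
t=pickle.load(open('top0.pkl','rb')); p=cast(t,[(88,196.5)],.13)[0]*1000; q=cast(t,[(124.5,173)],.043)[0]*1000
for x in(p,q): print(x, np.hypot(*(x-[489.4,301.6])),np.degrees(np.arctan2(x[1]-301.6,x[0]-489.4)))
```

```text
t 10.05 p [ 452.4 -233.3  201. ] yaw_x 149.0 tilt [-0.  0. -1.] open 85.2 F [-0.3  0.6 -0.7] gf 0.0 q [-36.   2.  96.   0.  82. -95.]
25 []
30 []
40 [([273.0, 192.0], [454, -240], [49, 44], 65)]
[[45, 14, 37], [168, 34, 38], [165, 13, 38], [40, 36, 43]]
[564.4181211  400.12606703] 123.83498850332423 52.71421710510116
[634.31761118 349.21740335] 152.54026068910517 18.189622649287998
```

View pics/w4.png

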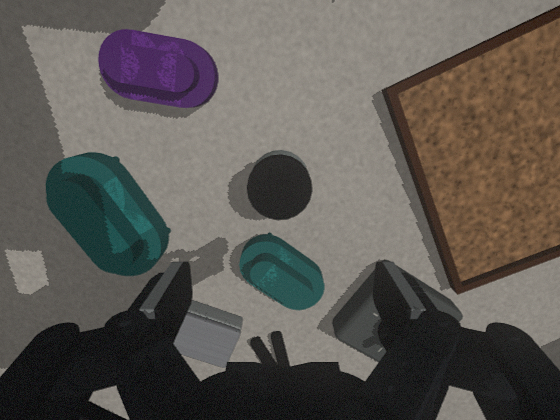

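The jar lid is centred at (280,187). Both finger sides are free.

Run:
```python
from h import *
d=wcam(); p=cast(d,[(280,187)],.046)[0]*1000; print(p); go(*p,29)
```

```text
[ 448.68875031 -232.04216334]
shift [  4.  -1. 172.] wz options None
```

Call:
{"op": "drive_tool", "data": {"series": [[[4,-1,50],[0,0,0]],[[4,-1,100],[0,0,0]],[[4,-1,140],[0,0,0]],[[4,-1,172],[0,0,0]],[[4,-1,172],[0,0,0]],[[4,-1,172],[0,0,0]]]}}

```text
time: 10.9
position: [0.449, -0.2326, 0.0306]
orientation: [[-0.857, 0.515, 0.001], [0.515, 0.857, -0.001], [-0.001, -0.0, -1.0]]
contact_force: [-0.5, -0.1, 0.8]
opening: 0.0847
grasp_force: 0.0
```

Call:
{"op": "drive_tool", "data": {"series": [[[0,0,0],[0,0,0]],[[0,0,0],[0,0,0]],[[0,0,0],[0,0,0]],[[0,0,0],[0,0,0]],[[0,0,0],[0,0,0]],[[0,0,0],[0,0,0]]], "hand": 1}}

```text
time: 11.65
position: [0.449, -0.2327, 0.0309]
orientation: [[-0.857, 0.515, 0.002], [0.515, 0.857, -0.001], [-0.002, -0.0, -1.0]]
contact_force: [-4.2, 1.8, 13.0]
opening: 0.0587
grasp_force: 62.3
```

Call:
{"op": "drive_tool", "data": {"series": [[[0,0,-20],[0,0,0]],[[0,0,-60],[0,0,0]],[[0,0,-100],[0,0,0]],[[0,0,-140],[0,0,0]],[[0,0,-170],[0,0,0]],[[0,0,-170],[0,0,0]]]}}

```text
time: 12.4
position: [0.4491, -0.2327, 0.2021]
orientation: [[-0.857, 0.515, 0.004], [0.515, 0.857, -0.003], [-0.005, -0.0, -1.0]]
contact_force: [-0.6, 0.2, -1.0]
opening: 0.0586
grasp_force: 64.8
```

Run:
```python
from h import *
here(); u=np.array([np.cos(np.radians(52.7)),np.sin(np.radians(52.7))]);v=np.array([-u[1],u[0]]);c=np.array([489.4,301.6])
for n,a,b in(('jar',-68,0),('tin',12,46),('brush',12,-46)): print(n,(c+a*u+b*v).round())
go(*(c-68*u),200,52.7)
```

```text
t 12.4 p [ 449.1 -232.7  202.1] yaw_x 149.0 tilt [ 0.004 -0.003 -1.   ] open 58.6 F [-0.6  0.2 -1. ] gf 64.75496649742126 q [-36.   2.  96.   0.  82. -95.]
jar [448. 248.]
tin [460. 339.]
brush [533. 283.]
shift [248. 411.   1.] wz options [np.float64(96.3), np.float64(-83.7)]
```

Call:
{"op": "drive_tool", "data": {"series": [[[12,20,0],[0,0,5]],[[36,60,0],[0,0,15]],[[62,103,0],[0,0,25]],[[87,144,0],[0,0,35]],[[112,185,0],[0,0,45]],[[137,226,0],[0,0,55]],[[162,267,0],[0,0,65]],[[187,308,0],[0,0,75]],[[212,350,0],[0,0,84]],[[235,390,0],[0,0,92]]]}}

```text
time: 13.65
position: [0.4475, 0.2181, 0.1988]
orientation: [[0.514, 0.858, -0.001], [0.858, -0.514, -0.0], [-0.0, -0.0, -1.0]]
contact_force: [0.5, 0.3, -1.4]
opening: 0.0588
grasp_force: 64.6
```

Run:
```python
from h import *
here(); go(448,248,77,52.7)
```

```text
t 13.65 p [447.5 218.1 198.8] yaw_x 59.1 tilt [-0.001 -0.    -1.   ] open 58.8 F [ 0.5  0.3 -1.4] gf 64.58354830741882 q [17.  1. 97.  0. 82. 48.]
shift [ 26. -15. 122.] wz options [np.float64(6.4), np.float64(-173.6)]
```

Call:
{"op": "drive_tool", "data": {"series": [[[10,-7,0],[0,0,2]],[[21,-14,0],[0,0,4]],[[21,-14,0],[0,0,4]],[[21,-14,40],[0,0,4]],[[21,-14,80],[0,0,4]],[[21,-14,105],[0,0,4]],[[21,-14,118],[0,0,4]],[[21,-14,124],[0,0,4]],[[21,-14,124],[0,0,4]],[[21,-14,124],[0,0,4]]]}}

```text
time: 14.9
position: [0.4471, 0.2418, 0.0761]
orientation: [[0.568, 0.823, 0.001], [0.823, -0.568, 0.001], [0.001, 0.001, -1.0]]
contact_force: [0.3, 0.2, -1.5]
opening: 0.059
grasp_force: 64.9
```

```bash
python3 -c "
from h import *
here()"
```

```text
t 14.9 p [447.1 241.8  76.1] yaw_x 55.4 tilt [ 0.001  0.001 -1.   ] open 59.0 F [ 0.3  0.2 -1.5] gf 64.85208749771118 q [ 20.   8. 104.   0.  67.  54.]
```

Call:
{"op": "drive_tool", "data": {"series": [[[3,0,0],[0,0,0]],[[7,0,0],[0,0,0]],[[7,0,1],[0,0,0]],[[7,0,1],[0,0,0]]]}}

```text
time: 15.4
position: [0.4513, 0.2479, 0.0758]
orientation: [[0.568, 0.823, 0.001], [0.823, -0.568, 0.0], [0.001, 0.001, -1.0]]
contact_force: [-6.9, -5.0, 20.7]
opening: 0.059
grasp_force: 67.4
```

Call:
{"op": "drive_tool", "data": {"series": [[[0,0,0],[0,0,0]],[[0,0,0],[0,0,0]],[[0,0,0],[0,0,0]],[[0,0,0],[0,0,0]],[[0,0,-30],[0,0,0]],[[0,0,-70],[0,0,0]],[[0,0,-110],[0,0,0]],[[0,0,-130],[0,0,0]],[[0,0,-130],[0,0,0]]], "hand": 0.1}}

```text
time: 16.52
position: [0.4512, 0.2477, 0.2056]
orientation: [[0.568, 0.823, 0.002], [0.823, -0.568, 0.001], [0.002, 0.001, -1.0]]
contact_force: [-0.3, -0.2, 0.0]
opening: 0.0772
grasp_force: 0.0
```

Run:
```python
from h import *
here(); t=snap('top','t2');pickle.dump(t,open('t2.pkl','wb'))
# tin/brush from unobstructed top view
print('brush',blobs(t,(80,80,40),(100,255,255),.026))
go(556,-404,200,36.5)
```

```text
t 16.52 p [451.2 247.7 205.6] yaw_x 55.4 tilt [ 0.002  0.001 -1.   ] open 77.2 F [-0.3 -0.2  0. ] gf 0.0 q [20.  3. 95.  0. 83. 55.]
brush [([428.0, 266.0], [390, -398], [127, 78], -3), ([379.0, 208.0], [536, -284], [97, 58], 21)]
shift [-476.  457.    4.] wz options [np.float64(18.9), np.float64(-161.1)]
```

Call:
{"op": "drive_tool", "data": {"series": [[[-25,25,0],[0,0,0]],[[-60,58,0],[0,0,0]],[[-95,92,0],[0,0,0]],[[-130,126,0],[0,0,0]],[[-165,160,0],[0,0,0]],[[-200,194,0],[0,0,0]],[[-235,228,0],[0,0,0]],[[-270,260,0],[0,0,0]],[[-280,270,0],[0,0,0]],[[-280,270,0],[0,0,0]]], "hand": 0}}

```text
time: 17.82
position: [0.5134, -0.1365, 0.2031]
orientation: [[0.569, 0.822, -0.002], [0.822, -0.569, 0.001], [-0.0, -0.002, -1.0]]
contact_force: [-0.4, -0.0, 0.1]
opening: 0.0852
grasp_force: 0.0
```

Call:
{"op": "drive_tool", "data": {"series": [[[-30,30,0],[0,0,4]],[[-65,64,0],[0,0,8]],[[-100,97,0],[0,0,12]],[[-135,130,0],[0,0,16]],[[-170,164,0],[0,0,19]],[[-196,187,0],[0,0,19]],[[-196,187,0],[0,0,19]],[[-196,187,0],[0,0,19]],[[-196,187,0],[0,0,19]],[[-196,187,0],[0,0,19]]]}}

```text
time: 19.08
position: [0.5565, -0.4029, 0.2047]
orientation: [[0.805, 0.594, 0.0], [0.594, -0.805, -0.0], [0.0, 0.0, -1.0]]
contact_force: [0.4, 0.4, -0.1]
opening: 0.0855
grasp_force: 0.0
```

Run:
```python
from h import *
here(); d=wcam(); pickle.dump(d,open('w5.pkl','wb'))
b=d['pixels'][:,:,::-1][40:330,110:450]
cv2.imwrite('pics/w5.png',cv2.convertScaleAbs(cv2.resize(b,None,fx=2,fy=2),alpha=1.3))
```

```text
t 19.07 p [ 556.5 -402.9  204.7] yaw_x 36.4 tilt [ 0. -0. -1.] open 85.5 F [ 0.4  0.4 -0.1] gf 0.0 q [-42.  23.  70.   0.  87.  11.]
```

View pics/w5.png

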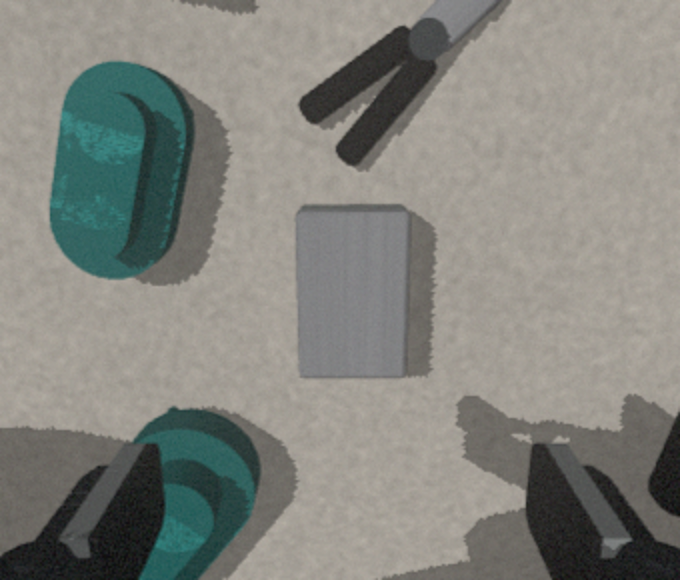

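The tin's top spans (297,211)-(406,376) in the crop and is aligned with the tool.

Run:
```python
from h import *
d=pickle.load(open('w5.pkl','rb'))
b=np.float64([(297,211),(407,211),(406,376),(300,376)])/2+[110,40]
c=cast(d,b,.031)*1000;print(c.round(),np.linalg.norm(np.roll(c,-1,0)-c,axis=1).round());go(*c.mean(0),26)
```

```text
[[ 576. -362.]
 [ 606. -402.]
 [ 541. -453.]
 [ 510. -410.]] [51. 82. 53. 82.]
shift [ -1.   4. 179.] wz options None
```

Call:
{"op": "drive_tool", "data": {"series": [[[-1,4,50],[0,0,0]],[[-1,4,100],[0,0,0]],[[-1,4,145],[0,0,0]],[[-1,4,178],[0,0,0]],[[-1,4,178],[0,0,0]],[[-1,4,178],[0,0,0]]]}}

```text
time: 19.88
position: [0.5584, -0.408, 0.0282]
orientation: [[0.805, 0.593, 0.001], [0.593, -0.805, -0.001], [0.0, 0.002, -1.0]]
contact_force: [0.6, -0.4, 1.0]
opening: 0.0849
grasp_force: 0.0
```

Call:
{"op": "drive_tool", "data": {"series": [[[0,0,0],[0,0,0]],[[0,0,0],[0,0,0]],[[0,0,0],[0,0,0]],[[0,0,0],[0,0,0]],[[0,0,0],[0,0,0]],[[0,0,0],[0,0,0]]], "hand": 1}}

```text
time: 20.62
position: [0.5583, -0.408, 0.0279]
orientation: [[0.805, 0.593, 0.001], [0.593, -0.805, -0.001], [0.0, 0.002, -1.0]]
contact_force: [-0.5, 1.8, 8.4]
opening: 0.0531
grasp_force: 63.9
```

Call:
{"op": "drive_tool", "data": {"series": [[[0,0,-20],[0,0,0]],[[0,0,-60],[0,0,0]],[[0,0,-100],[0,0,0]],[[0,0,-140],[0,0,0]],[[0,0,-178],[0,0,0]],[[0,0,-178],[0,0,0]]]}}

```text
time: 21.38
position: [0.5585, -0.4082, 0.2094]
orientation: [[0.805, 0.593, 0.005], [0.593, -0.805, -0.004], [0.001, 0.006, -1.0]]
contact_force: [-0.3, -0.1, -2.0]
opening: 0.053
grasp_force: 63.5
```

Run:
```python
from h import *
here(); go(460,339,None,52.7)
```

```text
t 21.38 p [ 558.5 -408.2  209.4] yaw_x 36.4 tilt [ 0.005 -0.004 -1.   ] open 53.0 F [-0.3 -0.1 -2. ] gf 63.52838158607483 q [-43.  23.  69.   0.  87.  11.]
shift [ 364. -660.   -4.] wz options [np.float64(-16.3), np.float64(163.7)]
```

Call:
{"op": "drive_tool", "data": {"series": [[[10,-20,0],[0,0,0]],[[30,-55,0],[0,0,0]],[[50,-92,0],[0,0,0]],[[71,-130,0],[0,0,0]],[[92,-167,0],[0,0,0]],[[113,-205,0],[0,0,0]],[[134,-243,0],[0,0,0]],[[155,-281,0],[0,0,0]],[[175,-317,0],[0,0,0]],[[182,-330,0],[0,0,0]]]}}

```text
time: 22.62
position: [0.5081, -0.0321, 0.2046]
orientation: [[0.804, 0.594, 0.0], [0.594, -0.804, 0.0], [0.0, -0.0, -1.0]]
contact_force: [-0.4, -0.4, -0.8]
opening: 0.053
grasp_force: 63.5
```

Call:
{"op": "drive_tool", "data": {"series": [[[20,-35,0],[0,0,0]],[[40,-72,0],[0,0,0]],[[60,-109,0],[0,0,0]],[[81,-147,0],[0,0,0]],[[102,-185,0],[0,0,0]],[[123,-223,0],[0,0,0]],[[144,-261,0],[0,0,0]],[[164,-298,0],[0,0,0]],[[178,-322,0],[0,0,-8]],[[182,-330,0],[0,0,-16]]]}}

```text
time: 23.88
position: [0.4593, 0.3407, 0.2041]
orientation: [[0.606, 0.795, -0.001], [0.795, -0.606, -0.0], [-0.0, -0.0, -1.0]]
contact_force: [0.4, 0.0, -1.8]
opening: 0.0533
grasp_force: 63.5
```

Call:
{"op": "drive_tool", "data": {"series": [[[0,0,0],[0,0,0]],[[0,0,0],[0,0,0]]]}}

```text
time: 24.12
position: [0.4598, 0.339, 0.2044]
orientation: [[0.614, 0.79, -0.0], [0.79, -0.614, -0.0], [-0.0, 0.0, -1.0]]
contact_force: [0.0, 0.5, -2.4]
opening: 0.0533
grasp_force: 63.5
```

Run:
```python
from h import *
here(); go(460,339,75,52.7)
```

```text
t 24.12 p [459.8 339.  204.4] yaw_x 52.2 tilt [-0. -0. -1.] open 53.3 F [ 0.   0.5 -2.4] gf 63.53385329246521 q [29.  9. 87. -0. 83. 67.]
shift [  0.   0. 129.] wz options [np.float64(-0.5), np.float64(179.5)]
```

Call:
{"op": "drive_tool", "data": {"series": [[[0,0,40],[0,0,0]],[[0,0,80],[0,0,0]],[[0,0,110],[0,0,0]],[[0,0,124],[0,0,0]],[[0,0,130],[0,0,0]],[[0,0,130],[0,0,0]],[[0,0,130],[0,0,0]]]}}

```text
time: 25.0
position: [0.4599, 0.3399, 0.0754]
orientation: [[0.611, 0.792, 0.001], [0.792, -0.611, 0.001], [0.001, 0.001, -1.0]]
contact_force: [0.2, -0.5, -0.7]
opening: 0.0528
grasp_force: 63.6
```

Call:
{"op": "drive_tool", "data": {"series": [[[0,0,0],[0,0,0]],[[0,0,0],[0,0,0]],[[0,0,0],[0,0,0]],[[0,0,0],[0,0,0]],[[0,0,-30],[0,0,0]],[[0,0,-70],[0,0,0]],[[0,0,-110],[0,0,0]],[[0,0,-130],[0,0,0]],[[0,0,-130],[0,0,0]]], "hand": 0.2}}

```text
time: 26.12
position: [0.4599, 0.3399, 0.2058]
orientation: [[0.61, 0.792, 0.002], [0.792, -0.61, 0.001], [0.002, 0.001, -1.0]]
contact_force: [-0.3, 0.6, 0.3]
opening: 0.0684
grasp_force: 0.0
```

Run:
```python
from h import *
here(); t=snap('top');w=wcam();pickle.dump((t,w),open('t3.pkl','wb'))
print('brush',blobs(t,(80,80,40),(100,255,255),.026,amin=100))
go(537,-284,200,21)
```

```text
t 26.12 p [459.9 339.9 205.8] yaw_x 52.4 tilt [ 0.002  0.001 -1.   ] open 68.4 F [-0.3  0.6  0.3] gf 0.0 q [29.  9. 87.  0. 83. 66.]
brush [([428.0, 266.0], [390, -398], [127, 78], -3), ([379.0, 208.0], [536, -284], [97, 58], 21)]
shift [-446.  442.    4.] wz options [np.float64(31.4), np.float64(-148.6)]
```

Call:
{"op": "drive_tool", "data": {"series": [[[-15,15,0],[0,0,0]],[[-40,40,0],[0,0,0]],[[-68,67,0],[0,0,0]],[[-96,95,0],[0,0,0]],[[-124,123,0],[0,0,0]],[[-152,151,0],[0,0,0]],[[-180,179,0],[0,0,0]],[[-205,203,0],[0,0,0]],[[-223,221,0],[0,0,0]],[[-223,221,0],[0,0,0]]], "hand": 0}}

```text
time: 27.48
position: [0.4979, 0.0261, 0.2035]
orientation: [[0.613, 0.79, -0.001], [0.79, -0.613, -0.0], [-0.001, -0.001, -1.0]]
contact_force: [-1.0, 0.8, 0.3]
opening: 0.0852
grasp_force: 0.0
```

Call:
{"op": "drive_tool", "data": {"series": [[[-30,30,0],[0,0,4]],[[-65,64,0],[0,0,8]],[[-100,99,0],[0,0,12]],[[-135,134,0],[0,0,16]],[[-170,168,0],[0,0,20]],[[-200,198,0],[0,0,25]],[[-223,221,0],[0,0,31]],[[-223,221,0],[0,0,31]],[[-223,221,0],[0,0,31]],[[-223,221,0],[0,0,31]]]}}

```text
time: 28.72
position: [0.5373, -0.2824, 0.2044]
orientation: [[0.931, 0.366, -0.0], [0.366, -0.931, 0.0], [0.0, -0.0, -1.0]]
contact_force: [-0.1, -0.0, -0.5]
opening: 0.0855
grasp_force: 0.0
```

Run:
```python
from h import *
here(); d=wcam('w6')
for z in (.02,.026): print(blobs(d,(80,80,25),(100,255,255),z,amin=300))
b=blobs(d,(80,80,25),(100,255,255),.024,amin=300)
m=min(b,key=lambda x:abs(x[0][0]-280)+abs(x[0][1]-190));go(*m[1],26,m[3])
```

```text
t 28.73 p [ 537.3 -282.4  204.4] yaw_x 21.5 tilt [-0.  0. -1.] open 85.5 F [-0.1 -0.  -0.5] gf 0.0 q [-35.  14.  82.   0.  84.  34.]
[([332.0, 321.0], [394, -400], [134, 86], -2), ([285.0, 182.0], [538, -285], [102, 56], 20)]
[([332.0, 321.0], [398, -397], [132, 84], -2), ([285.0, 182.0], [539, -284], [100, 55], 20)]
shift [  1.   3. 178.] wz options [np.float64(1.5), np.float64(-178.5)]
```

Call:
{"op": "drive_tool", "data": {"series": [[[1,2,50],[0,0,1]],[[1,2,100],[0,0,1]],[[1,2,145],[0,0,1]],[[1,2,178],[0,0,1]],[[1,2,178],[0,0,1]],[[1,2,178],[0,0,1]]]}}

```text
time: 29.52
position: [0.5396, -0.285, 0.028]
orientation: [[0.937, 0.349, 0.001], [0.349, -0.937, -0.001], [0.001, 0.001, -1.0]]
contact_force: [0.4, 0.6, -0.4]
opening: 0.0856
grasp_force: 0.0
```

Call:
{"op": "drive_tool", "data": {"series": [[[0,0,0],[0,0,0]],[[0,0,0],[0,0,0]],[[0,0,0],[0,0,0]],[[0,0,0],[0,0,0]],[[0,0,0],[0,0,0]],[[0,0,0],[0,0,0]]], "hand": 1}}

```text
time: 30.28
position: [0.5394, -0.2853, 0.028]
orientation: [[0.937, 0.348, 0.002], [0.348, -0.937, -0.001], [0.001, 0.002, -1.0]]
contact_force: [-1.8, 1.5, 10.8]
opening: 0.0547
grasp_force: 63.6
```

Call:
{"op": "drive_tool", "data": {"series": [[[0,0,-20],[0,0,0]],[[0,0,-60],[0,0,0]],[[0,0,-100],[0,0,0]],[[0,0,-140],[0,0,0]],[[0,0,-178],[0,0,0]],[[0,0,-178],[0,0,0]]]}}

```text
time: 31.02
position: [0.5397, -0.2855, 0.2091]
orientation: [[0.937, 0.348, 0.005], [0.348, -0.937, -0.004], [0.004, 0.005, -1.0]]
contact_force: [0.6, -0.7, -2.1]
opening: 0.0548
grasp_force: 64.5
```

Run:
```python
from h import *
here(); go(533,283,None,52.7)
```

```text
t 31.02 p [ 539.7 -285.5  209.1] yaw_x 20.4 tilt [ 0.005 -0.004 -1.   ] open 54.8 F [ 0.6 -0.7 -2.1] gf 64.51300263404846 q [-35.  14.  82.   0.  84.  35.]
shift [ 192. -535.   -2.] wz options [np.float64(-32.3), np.float64(147.7)]
```

Call:
{"op": "drive_tool", "data": {"series": [[[6,-17,0],[0,0,0]],[[16,-46,0],[0,0,0]],[[28,-79,0],[0,0,0]],[[40,-112,0],[0,0,0]],[[52,-145,0],[0,0,0]],[[64,-178,0],[0,0,0]],[[76,-211,0],[0,0,0]],[[88,-244,0],[0,0,0]],[[96,-267,0],[0,0,0]],[[96,-267,0],[0,0,0]]]}}

```text
time: 32.28
position: [0.5351, 0.001, 0.2038]
orientation: [[0.937, 0.35, -0.001], [0.35, -0.937, 0.001], [-0.001, -0.001, -1.0]]
contact_force: [-0.7, -1.3, -1.3]
opening: 0.0547
grasp_force: 64.4
```

Call:
{"op": "drive_tool", "data": {"series": [[[12,-34,0],[0,0,-4]],[[24,-67,0],[0,0,-8]],[[36,-100,0],[0,0,-12]],[[48,-133,0],[0,0,-16]],[[60,-166,0],[0,0,-20]],[[72,-199,0],[0,0,-24]],[[84,-234,0],[0,0,-28]],[[92,-256,0],[0,0,-32]],[[96,-267,0],[0,0,-32]],[[96,-267,0],[0,0,-32]]]}}

```text
time: 33.52
position: [0.5328, 0.2824, 0.204]
orientation: [[0.611, 0.791, -0.001], [0.791, -0.611, -0.0], [-0.001, -0.0, -1.0]]
contact_force: [0.1, 0.0, -2.6]
opening: 0.0542
grasp_force: 64.4
```

Call:
{"op": "drive_tool", "data": {"series": [[[0,0,0],[0,0,0]],[[0,0,0],[0,0,0]]]}}

```text
time: 33.78
position: [0.5332, 0.2817, 0.2045]
orientation: [[0.612, 0.791, 0.0], [0.791, -0.612, 0.0], [0.0, 0.0, -1.0]]
contact_force: [-0.6, -0.3, -1.8]
opening: 0.0545
grasp_force: 64.4
```

Run:
```python
from h import *
here(); go(533,283,75,52.7); wcam('w7')
```

```text
t 33.77 p [533.2 281.7 204.5] yaw_x 52.3 tilt [ 0.  0. -1.] open 54.5 F [-0.6 -0.3 -1.8] gf 64.36852812767029 q [21. 13. 83. -0. 84. 58.]
shift [  1.  -1. 130.] wz options [np.float64(-0.4), np.float64(179.6)]
```

Call:
{"op": "drive_tool", "data": {"series": [[[1,-1,40],[0,0,0]],[[1,-1,80],[0,0,0]],[[1,-1,110],[0,0,0]],[[1,-1,124],[0,0,0]],[[1,-1,130],[0,0,0]],[[1,-1,130],[0,0,0]],[[1,-1,130],[0,0,0]]]}}

```text
time: 34.7
position: [0.5333, 0.2841, 0.0755]
orientation: [[0.611, 0.792, 0.001], [0.792, -0.611, 0.001], [0.001, 0.001, -1.0]]
contact_force: [-0.0, 0.1, -2.1]
opening: 0.0548
grasp_force: 64.4
```

Call:
{"op": "drive_tool", "data": {"series": [[[0,0,0],[0,0,0]],[[0,0,0],[0,0,0]],[[0,0,0],[0,0,0]],[[0,0,0],[0,0,0]],[[0,0,-30],[0,0,0]],[[0,0,-70],[0,0,0]],[[0,0,-110],[0,0,0]],[[0,0,-130],[0,0,0]],[[-60,0,-180],[0,0,0]],[[-60,0,-180],[0,0,0]]], "hand": 0.2}}

```text
time: 35.95
position: [0.4958, 0.2354, 0.2571]
orientation: [[0.611, 0.792, 0.003], [0.792, -0.611, 0.001], [0.003, 0.002, -1.0]]
contact_force: [1.1, 0.4, 0.5]
opening: 0.0685
grasp_force: 0.0
```

Run:
```python
from h import *
here(); d=wcam('w8'); t=snap('top'); pickle.dump((d,t),open('t4.pkl','wb'))
```

```text
t 35.95 p [495.8 235.4 257.1] yaw_x 52.3 tilt [ 0.003  0.001 -1.   ] open 68.5 F [1.1 0.4 0.5] gf 0.0 q [17.  5. 86. -0. 89. 55.]
```

View pics/w8.png

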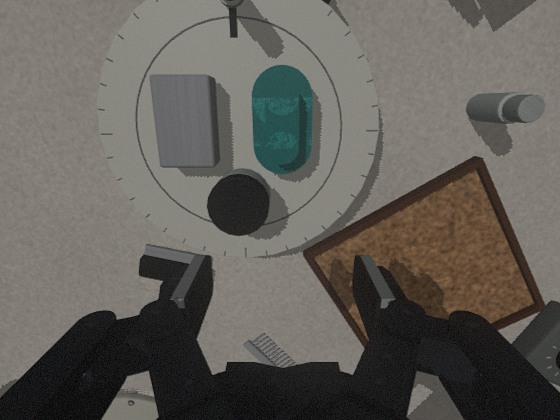

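All three products stand inside the ring: tin (185,120), brush (283,120), jar (238,203). I'll check the margins, then find the grip.

Run:
```python
from h import *
d,t=pickle.load(open('t4.pkl','rb'))
r=cast(d,[(137,120),(341,125),(238,223)],.045)*1000
a=np.c_[2*r,np.ones(3)];s=np.linalg.solve(a,(r**2).sum(1));C=s[:2];print('ring',C.round(1),np.sqrt(s[2]+C@C).round(1))
for n,z,p in(('jar',.091,[(239,205)]),('tin',.076,[(151,75),(212,75),(217,166),(163,166)])):
    w=cast(d,p,z)*1000;print(n,w.round().tolist(),np.hypot(*(w-C).T).round())
print('brush',blobs(d,(80,80,25),(100,255,255),.065,amin=300))
g=np.array([489.4,301.6])+125*np.array([np.cos(np.radians(52.7)),np.sin(np.radians(52.7))]);print(g);go(*g,None)
```

```text
ring [493.8 303.4] 104.3
jar [[455.0, 248.0]] [67.]
tin [[466.0, 386.0], [509.0, 353.0], [459.0, 289.0], [417.0, 321.0]] [87. 52. 38. 78.]
brush [([282.0, 119.0], [533, 283], [101, 56], 54)]
[565.14855003 401.03418511]
shift [173. -46.   0.] wz options None
```

Call:
{"op": "drive_tool", "data": {"series": [[[40,-11,0],[0,0,0]],[[80,-22,0],[0,0,0]],[[120,-33,0],[0,0,0]],[[155,-42,0],[0,0,0]],[[173,-46,0],[0,0,0]],[[173,-46,0],[0,0,0]],[[173,-46,50],[0,0,0]],[[173,-46,100],[0,0,0]],[[173,-46,136],[0,0,0]],[[173,-46,136],[0,0,0]]], "hand": 0}}

```text
time: 37.3
position: [0.5641, 0.4005, 0.1151]
orientation: [[0.611, 0.792, -0.005], [0.792, -0.611, -0.003], [-0.005, -0.002, -1.0]]
contact_force: [-0.4, 0.8, 0.7]
opening: 0.0854
grasp_force: 0.0
```

Run:
```python
from h import *
here(); wcam('w9')
```

```text
t 37.3 p [564.1 400.5 115.1] yaw_x 52.4 tilt [-0.005 -0.003 -1.   ] open 85.4 F [-0.4  0.8  0.7] gf 0.0 q [29. 27. 75.  0. 78. 67.]
```

View pics/w9.png

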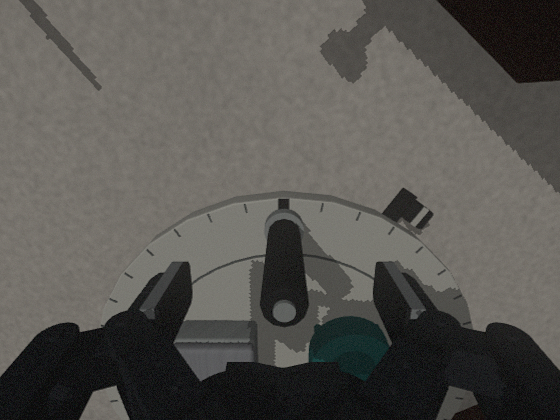

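The grip top (284,311) is centred between the fingers. The zero line's rim end is at (284,203) and the pointer's white line at (424,216).

Run:
```python
from h import *
d=wcam(); 
g=cast(d,[(284,311)],.13)[0]*1000; z=cast(d,[(284,203)],.045)[0]*1000;p=cast(d,[(418,222),(429,211)],.043)*1000
C=np.array([489.5,301.8])
A=lambda x:(np.degrees(np.arctan2(*(x-C)[::-1])).round(2),np.hypot(*(x-C)).round(1))
print('grip',g.round(),A(g),'zero',A(z),'pointer',A(p[0]),A(p[1]),p.round()); R=manip.get_state()['orientation'];print('grip in tool',(R[:2,:2].T@(g-manip.get_state()['position'][:2]*1000)).round(1))
```

```text
grip [565. 400.] (np.float64(52.22), np.float64(124.0)) zero (np.float64(52.08), np.float64(142.0)) pointer (np.float64(17.41), np.float64(156.3)) (np.float64(17.2), np.float64(166.1)) [[639. 349.]
 [648. 351.]]
grip in tool [-1.5  0.8]
```

Call:
{"op": "drive_tool", "data": {"series": [[[-1,1,0],[0,0,0]],[[-1,1,0],[0,0,0]],[[-1,1,0],[0,0,0]],[[-1,1,0],[0,0,0]],[[-1,1,0],[0,0,0]],[[-1,1,0],[0,0,0]],[[-1,1,0],[0,0,0]],[[-1,1,0],[0,0,0]]], "hand": 1}}

```text
time: 38.4
position: [0.5657, 0.4002, 0.1191]
orientation: [[0.611, 0.792, 0.001], [0.792, -0.611, 0.0], [0.001, 0.0, -1.0]]
contact_force: [-1.3, -1.5, 5.4]
opening: 0.0183
grasp_force: 58.7
```

```bash
cat > arc.py <<'E'
from h import *
import sys
a,b,st,off=map(float,sys.argv[1:5]) # world angles from,to; step; tool yaw
n=max(1,int(round(abs(b-a)/st)));th=np.radians(np.linspace(a,b,n+1)-off)
P=np.round(125*np.c_[np.cos(th),-np.sin(th)])
for i in range(0,n,10): print((P[i+1:i+11]-P[i]).astype(int).tolist())
E
python3 - <<'E'
from h import *
here();p=manip.get_state()['position'][:2]*1000-[489.5,301.8];print(np.hypot(*p),np.degrees(np.arctan2(p[1],p[0])))
E
python3 arc.py 52.3 17.4 3 52.4; echo; python3 arc.py 17.4 -342.6 3 52.4
```

```text
t 38.4 p [565.7 400.2 119.1] yaw_x 52.4 tilt [ 0.001  0.    -1.   ] open 18.3 F [-1.3 -1.5  5.4] gf 58.705376386642456 q [29. 26. 75.  0. 78. 67.]
124.47467554878165 52.225053496701534
[[0, 7], [-1, 13], [-1, 19], [-3, 25], [-4, 32], [-6, 38], [-8, 44], [-10, 50], [-13, 55], [-16, 61]]
[[-3, 5], [-7, 11]]

[[-3, 5], [-8, 10], [-12, 15], [-17, 19], [-22, 24], [-27, 28], [-32, 32], [-38, 35], [-43, 38], [-49, 41]]
[[-6, 3], [-12, 5], [-19, 7], [-25, 9], [-31, 10], [-38, 11], [-44, 12], [-51, 12], [-57, 12], [-64, 12]]
[[-6, -1], [-13, -2], [-19, -4], [-26, -5], [-32, -8], [-38, -10], [-44, -13], [-50, -16], [-55, -19], [-61, -23]]
[[-5, -3], [-10, -8], [-15, -12], [-19, -17], [-24, -22], [-28, -27], [-32, -32], [-35, -38], [-38, -43], [-41, -49]]
[[-3, -6], [-5, -12], [-7, -19], [-9, -25], [-10, -31], [-11, -38], [-12, -44], [-12, -51], [-12, -57], [-12, -64]]
[[1, -6], [2, -13], [4, -19], [5, -26], [8, -32], [10, -38], [13, -44], [16, -50], [19, -55], [23, -61]]
[[3, -5], [8, -10], [12, -15], [17, -19], [22, -24], [27, -28], [32, -32], [38, -35], [43, -38], [49, -41]]
[[6, -3], [12, -5], [19, -7], [25, -9], [31, -10], [38, -11], [44, -12], [51, -12], [57, -12], [64, -12]]
[[6, 1], [13, 2], [19, 4], [26, 5], [32, 8], [38, 10], [44, 13], [50, 16], [55, 19], [61, 23]]
[[5, 3], [10, 8], [15, 12], [19, 17], [24, 22], [28, 27], [32, 32], [35, 38], [38, 43], [41, 49]]
[[3, 6], [5, 12], [7, 19], [9, 25], [10, 31], [11, 38], [12, 44], [12, 51], [12, 57], [12, 64]]
[[-1, 6], [-2, 13], [-4, 19], [-5, 26], [-8, 32], [-10, 38], [-13, 44], [-16, 50], [-19, 55], [-23, 61]]
```

Forces are small. Next I'll bring the zero line to the pointer.

Call:
{"op": "drive_tool", "data": {"series": [[[0,7,0],[0,0,0]],[[-1,13,0],[0,0,0]],[[-1,19,0],[0,0,0]],[[-3,25,0],[0,0,0]],[[-4,32,0],[0,0,0]],[[-6,38,0],[0,0,0]],[[-8,44,0],[0,0,0]],[[-10,50,0],[0,0,0]],[[-13,55,0],[0,0,0]],[[-16,61,0],[0,0,0]]]}}

```text
time: 39.65
position: [0.6047, 0.3502, 0.119]
orientation: [[0.61, 0.792, 0.001], [0.792, -0.61, 0.001], [0.001, 0.001, -1.0]]
contact_force: [1.9, 1.9, 7.0]
opening: 0.0183
grasp_force: 59.1
```

Call:
{"op": "drive_tool", "data": {"series": [[[-3,5,0],[0,0,0]],[[-7,11,0],[0,0,0]],[[-7,11,0],[0,0,0]],[[-7,11,0],[0,0,0]],[[-7,11,0],[0,0,0]]]}}

```text
time: 40.28
position: [0.6092, 0.3377, 0.119]
orientation: [[0.611, 0.792, 0.002], [0.792, -0.611, 0.0], [0.001, 0.001, -1.0]]
contact_force: [3.8, -0.1, 5.9]
opening: 0.0181
grasp_force: 59.2
```

Run:
```python
from h import *
here();p=manip.get_state()['position'][:2]*1000-[489.5,301.8];print(np.hypot(*p),np.degrees(np.arctan2(p[1],p[0])))
d=wcam();pickle.dump(d,open('w10.pkl','wb'));b=d['pixels'][:,:,::-1]
cv2.imwrite('pics/w10.png',cv2.convertScaleAbs(cv2.resize(b,None,fx=1.4,fy=1.4),alpha=1.5))
```

```text
t 40.27 p [609.2 337.7 119. ] yaw_x 52.4 tilt [ 0.002  0.    -1.   ] open 18.1 F [ 3.8 -0.1  5.9] gf 59.15982663631439 q [23. 27. 74. -0. 79. 60.]
125.01687639051319 16.710724826260925
```

View pics/w10.png

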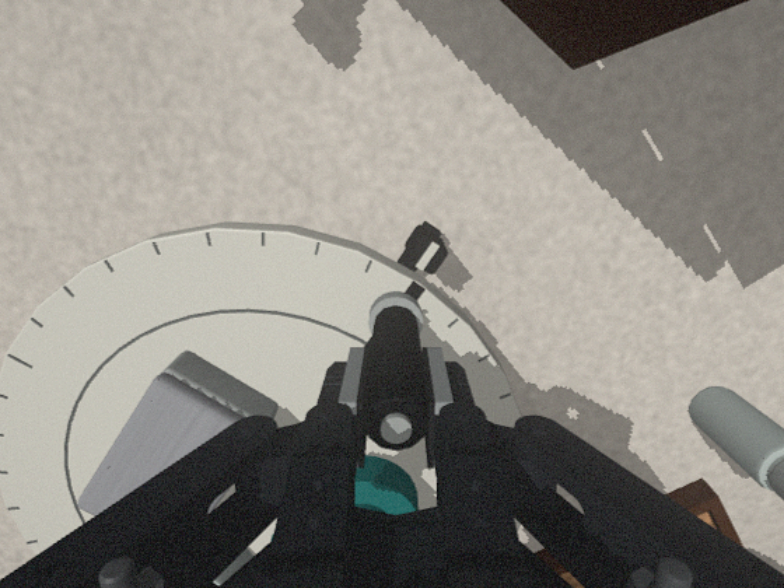

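The zero line reaches the rim at about (418,288) in the enlarged view, and the pointer's line runs (421,268)-(437,244), so they nearly meet. I'll measure the angle left.

Run:
```python
from h import *
d=pickle.load(open('w10.pkl','rb'));C=np.array([489.5,301.8])
A=lambda x:(np.degrees(np.arctan2(*(x-C)[::-1])).round(2),np.hypot(*(x-C)).round(1))
for n,p,z in(('zero',(412,294),.045),('zero',(420,285.5),.045),('ptr',(421,268),.043),('ptr',(437,244),.043)):print(n,A(cast(d,np.float64(p)/1.4,z)[0]*1000))
b=d['pixels'][145:220,270:345,::-1];cv2.imwrite('pics/w10c.png',cv2.convertScaleAbs(cv2.resize(b,None,fx=8,fy=8,interpolation=cv2.INTER_CUBIC),alpha=1.5))
```

```text
zero (np.float64(16.85), np.float64(139.8))
zero (np.float64(16.63), np.float64(145.3))
ptr (np.float64(18.23), np.float64(152.0))
ptr (np.float64(18.41), np.float64(165.3))
```

View pics/w10c.png

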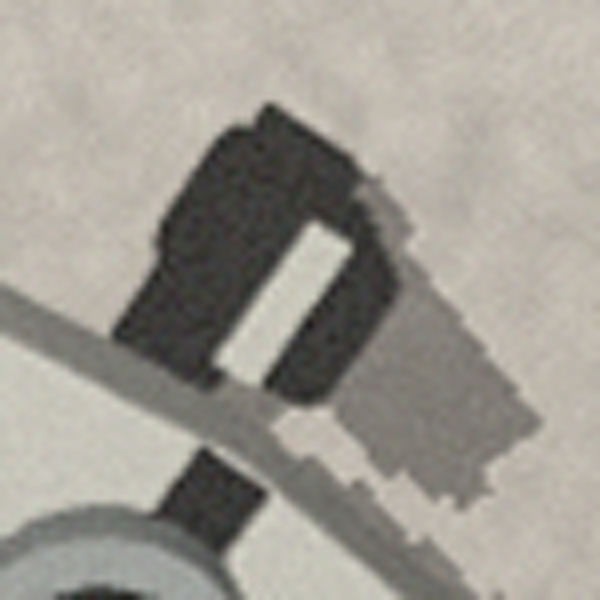

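In the crop, the zero line's rim end is at (238,470) and the pointer line runs (239,370)-(332,235).

Run:
```python
from h import *
d=pickle.load(open('w10.pkl','rb'));C=np.array([489.5,301.8])
for n,p,z in(('zero',(238,470),.045),('zero',(188,532),.045),('ptr',(239,370),.043),('ptr',(332,235),.043)):
  for c in(C,C+[4,1.5]):
    x=cast(d,np.float64(p)/8+[270,145],z)[0]*1000-c;print(n,np.degrees(np.arctan2(*x[::-1])).round(2),np.hypot(*x).round(1))
```

```text
zero 16.72 145.3
zero 16.6 141.1
zero 16.77 138.7
zero 16.65 134.4
ptr 18.42 151.8
ptr 18.36 147.5
ptr 18.51 165.0
ptr 18.46 160.8
```

The zero line is 1.75° short of the pointer. I'll correct that and compute the full turn from there.

Call:
{"op": "drive_tool", "data": {"series": [[[1,-2,0],[0,0,0]],[[2,-3,0],[0,0,0]],[[2,-3,0],[0,0,0]],[[2,-3,0],[0,0,0]],[[2,-3,0],[0,0,0]],[[2,-3,0],[0,0,0]],[[2,-3,0],[0,0,0]],[[2,-3,0],[0,0,0]]]}}

```text
time: 41.32
position: [0.608, 0.3414, 0.119]
orientation: [[0.611, 0.792, 0.001], [0.792, -0.611, 0.001], [0.001, 0.001, -1.0]]
contact_force: [3.8, 1.4, 6.0]
opening: 0.0183
grasp_force: 59.2
```

```bash
python3 - <<'E'
from h import *
here();p=manip.get_state()['position'][:2]*1000-[489.5,301.8];print(np.hypot(*p),np.degrees(np.arctan2(p[1],p[0])))
d=wcam();C=np.array([489.5,301.8]);pickle.dump(d,open('w11.pkl','wb'))
# dark zero line pixels between radii 137..144
h=cv2.cvtColor(d['pixels'],cv2.COLOR_RGB2GRAY);yy,xx=np.mgrid[150:225,260:345];w=cast(d,np.c_[xx.ravel(),yy.ravel()],.045)*1000-C
r=np.hypot(*w.T);a=np.degrees(np.arctan2(w[:,1],w[:,0]));g=h[150:225,260:345].ravel()
k=(r>140)&(r<144)&(g<55)&(a>10)&(a<26);print('zero',a[k].mean(),k.sum())
w=cast(d,np.c_[xx.ravel(),yy.ravel()],.043)*1000-C;r=np.hypot(*w.T);a=np.degrees(np.arctan2(w[:,1],w[:,0]))
k=(r>154)&(r<163)&(g>110)&(a>17)&(a<20);print('ptr',a[k].mean(),k.sum())
E
python3 arc.py 18.4 -341.6 3 52.4
```

```text
t 41.33 p [608.  341.4 119. ] yaw_x 52.4 tilt [ 0.001  0.001 -1.   ] open 18.3 F [3.8 1.4 6. ] gf 59.163697957992554 q [23. 27. 74.  0. 79. 61.]
124.97025629345791 18.49558474721536
zero 18.733856832880395 58
ptr 18.653229818503164 78
[[-4, 5], [-8, 10], [-13, 15], [-17, 20], [-22, 24], [-27, 29], [-32, 32], [-38, 36], [-43, 39], [-49, 42]]
[[-6, 3], [-12, 5], [-18, 8], [-25, 9], [-31, 11], [-38, 12], [-44, 13], [-51, 13], [-57, 13], [-64, 13]]
[[-6, -1], [-13, -2], [-19, -3], [-25, -5], [-32, -7], [-38, -9], [-44, -12], [-50, -15], [-55, -18], [-61, -21]]
[[-5, -4], [-10, -8], [-15, -13], [-20, -17], [-24, -22], [-29, -27], [-32, -32], [-36, -38], [-39, -43], [-42, -49]]
[[-3, -6], [-5, -12], [-8, -18], [-9, -25], [-11, -31], [-12, -38], [-13, -44], [-13, -51], [-13, -57], [-13, -64]]
[[1, -6], [2, -13], [3, -19], [5, -25], [7, -32], [9, -38], [12, -44], [15, -50], [18, -55], [21, -61]]
[[4, -5], [8, -10], [13, -15], [17, -20], [22, -24], [27, -29], [32, -32], [38, -36], [43, -39], [49, -42]]
[[6, -3], [12, -5], [18, -8], [25, -9], [31, -11], [38, -12], [44, -13], [51, -13], [57, -13], [64, -13]]
[[6, 1], [13, 2], [19, 3], [25, 5], [32, 7], [38, 9], [44, 12], [50, 15], [55, 18], [61, 21]]
[[5, 4], [10, 8], [15, 13], [20, 17], [24, 22], [29, 27], [32, 32], [36, 38], [39, 43], [42, 49]]
[[3, 6], [5, 12], [8, 18], [9, 25], [11, 31], [12, 38], [13, 44], [13, 51], [13, 57], [13, 64]]
[[-1, 6], [-2, 13], [-3, 19], [-5, 25], [-7, 32], [-9, 38], [-12, 44], [-15, 50], [-18, 55], [-21, 61]]
```

The zero line is on the pointer to within 0.1°. The full turn, clockwise, starts now.

Call:
{"op": "drive_tool", "data": {"series": [[[-4,5,0],[0,0,0]],[[-8,10,0],[0,0,0]],[[-13,15,0],[0,0,0]],[[-17,20,0],[0,0,0]],[[-22,24,0],[0,0,0]],[[-27,29,0],[0,0,0]],[[-32,32,0],[0,0,0]],[[-38,36,0],[0,0,0]],[[-43,39,0],[0,0,0]],[[-49,42,0],[0,0,0]]]}}

```text
time: 42.62
position: [0.6122, 0.2764, 0.1191]
orientation: [[0.611, 0.792, 0.003], [0.792, -0.611, 0.0], [0.002, 0.003, -1.0]]
contact_force: [11.0, -1.1, 3.1]
opening: 0.0184
grasp_force: 58.9
```

Call:
{"op": "drive_tool", "data": {"series": [[[-6,3,0],[0,0,0]],[[-12,5,0],[0,0,0]],[[-18,8,0],[0,0,0]],[[-25,9,0],[0,0,0]],[[-31,11,0],[0,0,0]],[[-38,12,0],[0,0,0]],[[-44,13,0],[0,0,0]],[[-51,13,0],[0,0,0]],[[-57,13,0],[0,0,0]],[[-64,13,0],[0,0,0]]]}}

```text
time: 43.88
position: [0.5829, 0.2175, 0.1191]
orientation: [[0.611, 0.792, 0.002], [0.792, -0.611, -0.001], [0.001, 0.002, -1.0]]
contact_force: [5.4, -3.0, 5.7]
opening: 0.0181
grasp_force: 59.2
```

Call:
{"op": "drive_tool", "data": {"series": [[[-6,-1,0],[0,0,0]],[[-13,-2,0],[0,0,0]],[[-19,-3,0],[0,0,0]],[[-25,-5,0],[0,0,0]],[[-32,-7,0],[0,0,0]],[[-38,-9,0],[0,0,0]],[[-44,-12,0],[0,0,0]],[[-50,-15,0],[0,0,0]],[[-55,-18,0],[0,0,0]],[[-61,-21,0],[0,0,0]]]}}

```text
time: 45.12
position: [0.5287, 0.182, 0.119]
orientation: [[0.611, 0.792, 0.002], [0.792, -0.611, -0.001], [0.0, 0.002, -1.0]]
contact_force: [2.2, -3.0, 7.5]
opening: 0.0184
grasp_force: 59.6
```

Forces are low, so I'll continue.

Call:
{"op": "drive_tool", "data": {"series": [[[-5,-4,0],[0,0,0]],[[-10,-8,0],[0,0,0]],[[-15,-13,0],[0,0,0]],[[-20,-17,0],[0,0,0]],[[-24,-22,0],[0,0,0]],[[-29,-27,0],[0,0,0]],[[-32,-32,0],[0,0,0]],[[-36,-38,0],[0,0,0]],[[-39,-43,0],[0,0,0]],[[-42,-49,0],[0,0,0]]]}}

```text
time: 46.38
position: [0.4639, 0.1787, 0.119]
orientation: [[0.611, 0.792, 0.001], [0.792, -0.611, -0.001], [-0.0, 0.001, -1.0]]
contact_force: [-0.3, -6.6, 9.7]
opening: 0.0183
grasp_force: 59.7
```

Call:
{"op": "drive_tool", "data": {"series": [[[-3,-6,0],[0,0,0]],[[-5,-12,0],[0,0,0]],[[-8,-18,0],[0,0,0]],[[-9,-25,0],[0,0,0]],[[-11,-31,0],[0,0,0]],[[-12,-38,0],[0,0,0]],[[-13,-44,0],[0,0,0]],[[-13,-51,0],[0,0,0]],[[-13,-57,0],[0,0,0]],[[-13,-64,0],[0,0,0]]]}}

```text
time: 47.62
position: [0.4055, 0.2083, 0.119]
orientation: [[0.611, 0.792, 0.001], [0.792, -0.611, 0.0], [0.001, 0.001, -1.0]]
contact_force: [4.2, 2.6, 6.4]
opening: 0.0185
grasp_force: 59.6
```

Call:
{"op": "drive_tool", "data": {"series": [[[1,-6,0],[0,0,0]],[[2,-13,0],[0,0,0]],[[3,-19,0],[0,0,0]],[[5,-25,0],[0,0,0]],[[7,-32,0],[0,0,0]],[[9,-38,0],[0,0,0]],[[12,-44,0],[0,0,0]],[[15,-50,0],[0,0,0]],[[18,-55,0],[0,0,0]],[[21,-61,0],[0,0,0]]]}}

```text
time: 48.88
position: [0.3705, 0.2624, 0.119]
orientation: [[0.611, 0.792, 0.003], [0.792, -0.611, 0.001], [0.002, 0.002, -1.0]]
contact_force: [11.1, 2.1, 1.9]
opening: 0.0186
grasp_force: 58.9
```

Call:
{"op": "drive_tool", "data": {"series": [[[4,-5,0],[0,0,0]],[[8,-10,0],[0,0,0]],[[13,-15,0],[0,0,0]],[[17,-20,0],[0,0,0]],[[22,-24,0],[0,0,0]],[[27,-29,0],[0,0,0]],[[32,-32,0],[0,0,0]],[[38,-36,0],[0,0,0]],[[43,-39,0],[0,0,0]],[[49,-42,0],[0,0,0]]]}}

```text
time: 50.12
position: [0.3673, 0.3266, 0.119]
orientation: [[0.611, 0.792, 0.003], [0.792, -0.611, 0.0], [0.002, 0.002, -1.0]]
contact_force: [8.1, -2.4, 5.3]
opening: 0.0185
grasp_force: 59.5
```

Run:
```python
from h import *
here();p=manip.get_state()['position'][:2]*1000-[489.5,301.8];print(np.hypot(*p),np.degrees(np.arctan2(p[1],p[0])))
```

```text
t 50.12 p [367.3 326.6 119. ] yaw_x 52.4 tilt [ 0.003  0.    -1.   ] open 18.5 F [ 8.1 -2.4  5.3] gf 59.51935350894928 q [ 33.   4. 104.  -0.  72.  70.]
124.64928909806726 168.54543905208712
```

Call:
{"op": "drive_tool", "data": {"series": [[[6,-3,0],[0,0,0]],[[12,-5,0],[0,0,0]],[[18,-8,0],[0,0,0]],[[25,-9,0],[0,0,0]],[[31,-11,0],[0,0,0]],[[38,-12,0],[0,0,0]],[[44,-13,0],[0,0,0]],[[51,-13,0],[0,0,0]],[[57,-13,0],[0,0,0]],[[64,-13,0],[0,0,0]]]}}

```text
time: 51.38
position: [0.3964, 0.3844, 0.119]
orientation: [[0.611, 0.792, 0.003], [0.792, -0.611, -0.001], [0.001, 0.003, -1.0]]
contact_force: [10.8, -10.5, 6.9]
opening: 0.0185
grasp_force: 59.8
```

Call:
{"op": "drive_tool", "data": {"series": [[[6,1,0],[0,0,0]],[[13,2,0],[0,0,0]],[[19,3,0],[0,0,0]],[[25,5,0],[0,0,0]],[[32,7,0],[0,0,0]],[[38,9,0],[0,0,0]],[[44,12,0],[0,0,0]],[[50,15,0],[0,0,0]],[[55,18,0],[0,0,0]],[[61,21,0],[0,0,0]]]}}

```text
time: 52.62
position: [0.4497, 0.4196, 0.119]
orientation: [[0.611, 0.792, 0.001], [0.792, -0.611, -0.002], [-0.001, 0.002, -1.0]]
contact_force: [3.4, -13.7, 10.6]
opening: 0.0186
grasp_force: 60.1
```

Call:
{"op": "drive_tool", "data": {"series": [[[5,4,0],[0,0,0]],[[10,8,0],[0,0,0]],[[15,13,0],[0,0,0]],[[20,17,0],[0,0,0]],[[24,22,0],[0,0,0]],[[29,27,0],[0,0,0]],[[32,32,0],[0,0,0]],[[36,38,0],[0,0,0]],[[39,43,0],[0,0,0]],[[42,49,0],[0,0,0]]]}}

```text
time: 53.88
position: [0.5136, 0.4236, 0.119]
orientation: [[0.611, 0.792, 0.0], [0.792, -0.611, -0.0], [-0.0, 0.0, -1.0]]
contact_force: [-2.5, -3.6, 10.2]
opening: 0.0187
grasp_force: 60.1
```

Call:
{"op": "drive_tool", "data": {"series": [[[3,6,0],[0,0,0]],[[5,12,0],[0,0,0]],[[8,18,0],[0,0,0]],[[9,25,0],[0,0,0]],[[11,31,0],[0,0,0]],[[12,38,0],[0,0,0]],[[13,44,0],[0,0,0]],[[13,51,0],[0,0,0]],[[13,57,0],[0,0,0]],[[13,64,0],[0,0,0]]]}}

```text
time: 55.12
position: [0.5721, 0.3951, 0.119]
orientation: [[0.61, 0.792, 0.0], [0.792, -0.61, 0.0], [0.0, -0.0, -1.0]]
contact_force: [-3.3, -1.3, 7.9]
opening: 0.0182
grasp_force: 60.0
```

Call:
{"op": "drive_tool", "data": {"series": [[[-1,6,0],[0,0,0]],[[-2,13,0],[0,0,0]],[[-3,19,0],[0,0,0]],[[-5,25,0],[0,0,0]],[[-7,32,0],[0,0,0]],[[-9,38,0],[0,0,0]],[[-12,44,0],[0,0,0]],[[-15,50,0],[0,0,0]],[[-18,55,0],[0,0,0]],[[-21,61,0],[0,0,0]]]}}

```text
time: 56.38
position: [0.6081, 0.3414, 0.119]
orientation: [[0.611, 0.792, 0.001], [0.792, -0.611, 0.001], [0.002, 0.001, -1.0]]
contact_force: [0.6, 1.1, 7.2]
opening: 0.0186
grasp_force: 59.9
```

Call:
{"op": "drive_tool", "data": {"series": [[[0,0,0],[0,0,0]],[[0,0,0],[0,0,0]],[[0,0,0],[0,0,0]]]}}

```text
time: 56.75
position: [0.6081, 0.3412, 0.119]
orientation: [[0.611, 0.792, 0.002], [0.792, -0.611, 0.0], [0.001, 0.001, -1.0]]
contact_force: [3.7, 0.5, 7.1]
opening: 0.0184
grasp_force: 59.9
```

```bash
cat > zero.py <<'E'
from h import *
here();C=np.array([489.5,301.8]);p=manip.get_state()['position'][:2]*1000-C;print(np.hypot(*p),np.degrees(np.arctan2(p[1],p[0])))
d=wcam('z');h=cv2.cvtColor(d['pixels'],cv2.COLOR_RGB2GRAY);yy,xx=np.mgrid[0:420,0:560]
def ang(z,r0,r1,f,a0,a1):
    w=cast(d,np.c_[xx.ravel(),yy.ravel()],z)*1000-C;r=np.hypot(*w.T);a=np.degrees(np.arctan2(w[:,1],w[:,0]))
    k=(r>r0)&(r<r1)&f(h.ravel())&(a>a0)&(a<a1);return a[k].mean().round(2),k.sum()
print('zero',ang(.045,140,144,lambda g:g<55,14,24),'ptr',ang(.043,154,163,lambda g:g>110,17,20))
E
python3 zero.py
```

```text
t 56.75 p [608.1 341.2 119. ] yaw_x 52.4 tilt [ 0.002  0.    -1.   ] open 18.4 F [3.7 0.5 7.1] gf 59.948256611824036 q [23. 27. 74. -0. 79. 61.]
124.96987235398312 18.399825866643898
zero (np.float64(18.61), np.int64(59)) ptr (np.float64(18.65), np.int64(79))
```

The full turn is done and the zero line is back within 0.05°. I'll release the grip and look over the platter.

Call:
{"op": "drive_tool", "data": {"series": [[[0,0,0],[0,0,0]],[[0,0,0],[0,0,0]],[[0,0,0],[0,0,0]],[[0,0,0],[0,0,0]],[[0,0,-20],[0,0,0]],[[0,0,-60],[0,0,0]],[[0,0,-100],[0,0,0]],[[0,0,-130],[0,0,0]],[[0,0,-140],[0,0,0]],[[0,0,-140],[0,0,0]]], "hand": 0}}

```text
time: 58.05
position: [0.6075, 0.3413, 0.2589]
orientation: [[0.611, 0.792, 0.001], [0.792, -0.611, 0.0], [0.001, 0.0, -1.0]]
contact_force: [-0.1, 0.1, 0.2]
opening: 0.0858
grasp_force: 0.0
```

Call:
{"op": "drive_tool", "data": {"series": [[[-50,-8,0],[0,0,0]],[[-100,-16,0],[0,0,0]],[[-145,-24,0],[0,0,0]],[[-145,-24,0],[0,0,0]],[[-145,-24,0],[0,0,0]],[[-145,-24,0],[0,0,0]]]}}

```text
time: 58.8
position: [0.5003, 0.2416, 0.2577]
orientation: [[0.61, 0.792, -0.001], [0.792, -0.61, -0.0], [-0.001, -0.001, -1.0]]
contact_force: [0.2, -0.2, -0.7]
opening: 0.0854
grasp_force: 0.0
```

Run:
```python
from h import *
here();d=wcam('w12');pickle.dump(d,open('w12.pkl','wb'))
print('brush',blobs(d,(80,80,25),(100,255,255),.069,amin=300))
print('dark',blobs(d,(0,0,0),(180,255,45),.091,(130,60,420,250),400))
g=cv2.cvtColor(d['pixels'],cv2.COLOR_RGB2HSV);print(blobs(d,(100,5,60),(150,60,135),.076,(100,0,400,240),800))
```

```text
t 58.8 p [500.3 241.6 257.7] yaw_x 52.4 tilt [-0.001 -0.    -1.   ] open 85.4 F [ 0.2 -0.2 -0.7] gf 0.0 q [18.  6. 85.  0. 89. 55.]
brush [([262.0, 162.0], [497, 270], [100, 56], 23)]
dark [([194.0, 203.0], [425, 282], [62, 58], 23)]
[([197.0, 99.0], [488, 350], [83, 53], 18)]
```

View pics/w12.png

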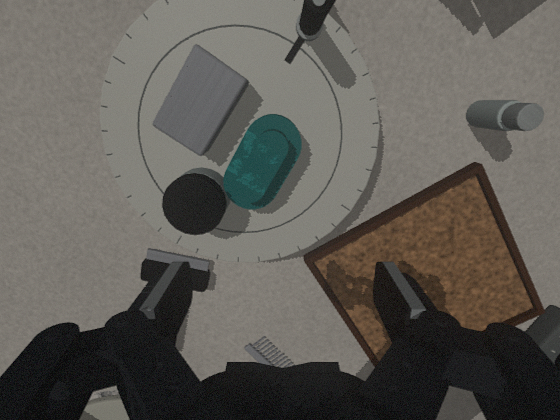

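The brush was knocked about 20 mm toward the jar: it is now at (262,162), still aboard and inside the ring. The jar is at (194,203), the tin at (200,100), and the zero line at (296,50). The gap to the tin is narrow, so I'll take the brush first, by its palm ridge.

Call:
{"op": "drive_tool", "data": {"series": [[[10,-10,0],[0,0,10]],[[20,-19,0],[0,0,20]],[[20,-19,10],[0,0,29]],[[20,-19,20],[0,0,29]],[[20,-19,20],[0,0,29]],[[20,-19,20],[0,0,29]]], "hand": 0.4}}

```text
time: 59.6
position: [0.4972, 0.2686, 0.2386]
orientation: [[0.917, 0.399, 0.0], [0.399, -0.917, 0.0], [0.0, -0.0, -1.0]]
contact_force: [0.6, 0.7, -0.2]
opening: 0.0507
grasp_force: 0.0
```

Run:
```python
from h import *
here();d=wcam('w13');pickle.dump(d,open('w13.pkl','wb'))
b=blobs(d,(80,80,25),(100,255,255),.071,amin=300);print(b)
go(*b[0][1],95,b[0][3])
b=d['pixels'][60:300,130:430,::-1];cv2.imwrite('pics/w13c.png',cv2.convertScaleAbs(cv2.resize(b,None,fx=2,fy=2),alpha=1.4))
```

```text
t 59.6 p [497.2 268.6 238.6] yaw_x 23.5 tilt [ 0.  0. -1.] open 50.7 F [ 0.6  0.7 -0.2] gf 0.0 q [21.  8. 85.  0. 87. 87.]
[([281.0, 186.0], [498, 270], [101, 55], 22)]
shift [  1.  -1. 144.] wz options [np.float64(1.5), np.float64(-178.5)]
```

View pics/w13c.png

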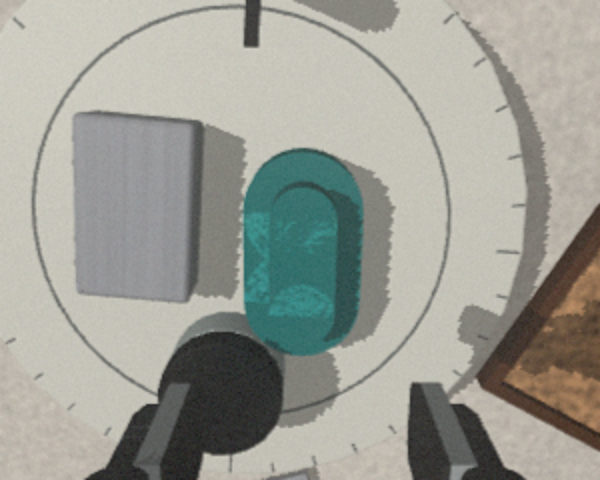

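The brush is clear, with its ridge centred at (303,262) in the crop. I've now used up my picture views, so the rest goes by measurement.

Call:
{"op": "drive_tool", "data": {"series": [[[1,-1,50],[0,0,1]],[[1,-1,95],[0,0,1]],[[1,-1,125],[0,0,1]],[[1,-1,143],[0,0,1]],[[1,-1,143],[0,0,1]],[[1,-1,143],[0,0,1]]]}}

```text
time: 60.4
position: [0.4982, 0.2701, 0.0968]
orientation: [[0.925, 0.381, 0.002], [0.381, -0.925, 0.001], [0.002, -0.0, -1.0]]
contact_force: [1.0, 0.6, 0.1]
opening: 0.0512
grasp_force: 0.0
```

Call:
{"op": "drive_tool", "data": {"series": [[[0,0,0],[0,0,0]],[[0,0,0],[0,0,0]],[[0,0,0],[0,0,0]],[[0,0,0],[0,0,0]],[[0,0,0],[0,0,0]]], "hand": 1}}

```text
time: 61.02
position: [0.4981, 0.2701, 0.0968]
orientation: [[0.925, 0.381, 0.002], [0.381, -0.925, 0.001], [0.002, -0.0, -1.0]]
contact_force: [-1.8, -0.4, 7.9]
opening: 0.0286
grasp_force: 60.2
```

Call:
{"op": "drive_tool", "data": {"series": [[[0,0,-15],[0,0,0]],[[0,0,-40],[0,0,0]],[[0,0,-80],[0,0,0]],[[0,0,-120],[0,0,0]],[[0,0,-120],[0,0,0]],[[0,0,-120],[0,0,0]]]}}

```text
time: 61.78
position: [0.4974, 0.2698, 0.2154]
orientation: [[0.925, 0.381, -0.0], [0.381, -0.925, 0.0], [-0.0, -0.0, -1.0]]
contact_force: [-0.5, -0.3, -1.9]
opening: 0.0286
grasp_force: 59.6
```

Run:
```python
from h import *
here();d=wcam(); print(blobs(d,(80,80,25),(100,255,255),.19,amin=300)); go(507,-51,58,-5)
```

```text
t 61.77 p [497.4 269.8 215.4] yaw_x 22.4 tilt [-0.  0. -1.] open 28.6 F [-0.5 -0.3 -1.9] gf 59.610525369644165 q [21.  8. 87.  0. 85. 88.]
[([282.0, 251.0], [496, 270], [106, 55], 19)]
shift [-113.  300.  157.] wz options [np.float64(27.4), np.float64(-152.6)]
```

Call:
{"op": "drive_tool", "data": {"series": [[[-8,20,0],[0,0,2]],[[-22,58,0],[0,0,5]],[[-37,98,0],[0,0,9]],[[-52,138,0],[0,0,13]],[[-67,178,0],[0,0,17]],[[-82,218,0],[0,0,21]],[[-97,258,0],[0,0,25]],[[-109,290,0],[0,0,27]],[[-113,300,0],[0,0,27]],[[-113,300,0],[0,0,27]]]}}

```text
time: 63.08
position: [0.5069, -0.0511, 0.215]
orientation: [[0.997, -0.082, -0.001], [-0.082, -0.997, 0.0], [-0.001, -0.0, -1.0]]
contact_force: [-1.3, 0.5, -1.6]
opening: 0.0287
grasp_force: 59.7
```

Run:
```python
from h import *
here(); go(507,-51,59.8,-5); t=snap('top')
m=cv2.inRange(cv2.cvtColor(t['pixels'],cv2.COLOR_RGB2HSV),(0,80,20),(20,255,200))
print(blobs(t,(0,80,20),(20,255,200),.012,(205,145,325,260),100))
```

```text
t 63.08 p [506.9 -51.1 215. ] yaw_x -4.7 tilt [-0.001  0.    -1.   ] open 28.7 F [-1.3  0.5 -1.6] gf 59.70739424228668 q [-14.   2.  94.   0.  84.  80.]
shift [  0.  -0. 155.] wz options [np.float64(0.3), np.float64(-179.7)]
[([280.0, 240.0], [469, -34], [154, 70], 83), ([229.0, 197.0], [570, 103], [240, 59], -14)]
```

Call:
{"op": "drive_tool", "data": {"series": [[[0,0,50],[0,0,0]],[[0,0,100],[0,0,0]],[[0,0,135],[0,0,0]],[[0,0,148],[0,0,0]],[[0,0,154],[0,0,0]],[[0,0,154],[0,0,0]],[[0,0,154],[0,0,0]]]}}

```text
time: 64.0
position: [0.5078, -0.0506, 0.0625]
orientation: [[0.997, -0.081, 0.002], [-0.081, -0.997, -0.0], [0.002, 0.0, -1.0]]
contact_force: [-0.2, 0.8, -2.0]
opening: 0.0289
grasp_force: 59.6
```

Call:
{"op": "drive_tool", "data": {"series": [[[0,0,0],[0,0,0]],[[0,0,0],[0,0,0]],[[0,0,0],[0,0,0]],[[0,0,0],[0,0,0]],[[0,0,-30],[0,0,0]],[[0,0,-70],[0,0,0]],[[0,0,-110],[0,0,0]],[[0,0,-154],[0,0,0]],[[0,0,-154],[0,0,0]]], "hand": 0.4}}

```text
time: 65.12
position: [0.5083, -0.0508, 0.2186]
orientation: [[0.997, -0.081, 0.005], [-0.081, -0.997, -0.001], [0.005, 0.001, -1.0]]
contact_force: [-0.2, 0.2, 0.0]
opening: 0.0514
grasp_force: 0.0
```

Run:
```python
from h import *
here(); d=wcam(); print(blobs(d,(80,80,25),(100,255,255),.034,amin=300)); go(427,280,230,5)
t=snap('top');print(blobs(t,(0,0,0),(180,255,45),.091,(90,180,200,290),60),blobs(t,(100,5,60),(150,60,165),.076,(90,170,200,290),60))
```

```text
t 65.12 p [508.3 -50.8 218.6] yaw_x -4.6 tilt [ 0.005 -0.001 -1.   ] open 51.4 F [-0.2  0.2  0. ] gf 0.0 q [-14.   2.  94.   0.  84.  80.]
[([282.0, 185.0], [507, -50], [100, 55], -5)]
shift [-107. -323.  -14.] wz options [np.float64(-9.6), np.float64(170.4)]
[([148.0, 260.0], [419, 276], [60, 51], 89)] [([120.0, 233.0], [484, 348], [84, 52], 19)]
```

Brush placed. On to the jar, now that only the tin is near it.

Call:
{"op": "drive_tool", "data": {"series": [[[-12,-36,0],[0,0,-1]],[[-24,-72,0],[0,0,-2]],[[-36,-108,0],[0,0,-4]],[[-48,-144,0],[0,0,-5]],[[-60,-180,0],[0,0,-6]],[[-72,-216,0],[0,0,-7]],[[-84,-252,0],[0,0,-8]],[[-96,-288,0],[0,0,-10]],[[-107,-320,0],[0,0,-10]],[[-107,-323,0],[0,0,-10]]], "hand": 0}}

```text
time: 66.47
position: [0.4256, 0.2814, 0.2139]
orientation: [[0.995, 0.096, -0.002], [0.096, -0.995, -0.001], [-0.002, 0.0, -1.0]]
contact_force: [0.4, -0.1, 0.3]
opening: 0.0854
grasp_force: 0.0
```

Call:
{"op": "drive_tool", "data": {"series": [[[0,0,-20],[0,0,0]],[[0,0,-20],[0,0,0]],[[0,0,-20],[0,0,0]]]}}

```text
time: 66.85
position: [0.4266, 0.2795, 0.2343]
orientation: [[0.996, 0.093, -0.001], [0.093, -0.996, -0.0], [-0.001, 0.0, -1.0]]
contact_force: [0.1, 0.3, -0.8]
opening: 0.0853
grasp_force: 0.0
```

Run:
```python
from h import *
here(); d=wcam('w14')
for vm in(40,45,50,55):
    b=blobs(d,(0,0,0),(180,255,vm),.091,(190,110,380,255),300);print(vm,b)
g=cv2.medianBlur(cv2.cvtColor(d['pixels'],cv2.COLOR_RGB2GRAY),5)
c=cv2.HoughCircles(g[100:260,180:390],cv2.HOUGH_GRADIENT,1,50,param1=80,param2=15,minRadius=28,maxRadius=50)
if c is not None:
    for x in c[0][:3]: print(x+[180,100,0],cast(d,x[:2]+[180,100],.091)*1000)
```

```text
t 66.85 p [426.6 279.5 234.3] yaw_x 5.3 tilt [-0.001 -0.    -1.   ] open 85.3 F [ 0.1  0.3 -0.8] gf 0.0 q [ 25.   1.  92.   0.  86. 109.]
40 [([281.0, 199.0], [423, 281], [60, 58], 25)]
45 [([281.0, 199.0], [423, 280], [61, 57], 5)]
50 [([281.0, 199.0], [423, 281], [60, 58], 24)]
55 [([281.0, 199.0], [423, 281], [61, 58], 24)]
[281.5        199.5         33.59999847] [[423.73430665 280.34362263]]
```

Call:
{"op": "drive_tool", "data": {"series": [[[-2,-1,50],[0,0,0]],[[-2,-1,100],[0,0,0]],[[-2,-1,135],[0,0,0]],[[-2,-1,157],[0,0,0]],[[-2,-1,157],[0,0,0]],[[-2,-1,157],[0,0,0]]]}}

```text
time: 67.65
position: [0.4249, 0.2809, 0.0791]
orientation: [[0.996, 0.093, 0.001], [0.093, -0.996, 0.0], [0.001, -0.0, -1.0]]
contact_force: [0.4, 0.5, -0.4]
opening: 0.0855
grasp_force: 0.0
```

Call:
{"op": "drive_tool", "data": {"series": [[[0,0,0],[0,0,0]],[[0,0,0],[0,0,0]],[[0,0,0],[0,0,0]],[[0,0,0],[0,0,0]],[[0,0,0],[0,0,0]]], "hand": 1}}

```text
time: 68.28
position: [0.425, 0.281, 0.0796]
orientation: [[0.996, 0.094, 0.001], [0.094, -0.996, 0.001], [0.002, -0.001, -1.0]]
contact_force: [-3.8, -1.9, 11.4]
opening: 0.0586
grasp_force: 63.1
```

Call:
{"op": "drive_tool", "data": {"series": [[[0,0,-15],[0,0,0]],[[0,0,-50],[0,0,0]],[[0,0,-95],[0,0,0]],[[0,0,-140],[0,0,0]],[[0,0,-140],[0,0,0]],[[0,0,-140],[0,0,0]]]}}

```text
time: 69.03
position: [0.4243, 0.2807, 0.2183]
orientation: [[0.996, 0.094, -0.0], [0.094, -0.996, 0.0], [-0.0, -0.0, -1.0]]
contact_force: [-0.4, -0.1, -1.4]
opening: 0.0586
grasp_force: 64.7
```

Run:
```python
from h import *
here(); go(507,60,None,-5)
```

```text
t 69.03 p [424.3 280.7 218.3] yaw_x 5.4 tilt [-0.  0. -1.] open 58.6 F [-0.4 -0.1 -1.4] gf 64.72168922424316 q [ 25.   2.  94.   0.  84. 109.]
shift [ 62. 228.  -0.] wz options [np.float64(10.4), np.float64(-169.6)]
```

Call:
{"op": "drive_tool", "data": {"series": [[[10,35,0],[0,0,2]],[[20,70,0],[0,0,4]],[[30,107,0],[0,0,6]],[[40,145,0],[0,0,8]],[[50,185,0],[0,0,10]],[[59,215,0],[0,0,10]],[[62,228,0],[0,0,10]],[[62,228,0],[0,0,10]],[[62,228,0],[0,0,10]]]}}

```text
time: 70.15
position: [0.5073, 0.0605, 0.2182]
orientation: [[0.997, -0.08, -0.001], [-0.08, -0.997, 0.0], [-0.001, -0.0, -1.0]]
contact_force: [0.2, 0.3, -1.8]
opening: 0.0585
grasp_force: 64.9
```

Call:
{"op": "drive_tool", "data": {"series": [[[0,0,50],[0,0,0]],[[0,0,100],[0,0,0]],[[0,0,145],[0,0,0]],[[0,0,165],[0,0,0]],[[0,0,173],[0,0,0]],[[0,0,173],[0,0,0]],[[0,0,173],[0,0,0]]]}}

```text
time: 71.03
position: [0.5082, 0.0599, 0.0465]
orientation: [[0.997, -0.08, 0.002], [-0.08, -0.997, 0.0], [0.002, -0.0, -1.0]]
contact_force: [0.0, 0.4, -1.0]
opening: 0.0589
grasp_force: 64.8
```

```bash
python3 -c "
from h import *
here()"
```

```text
t 71.03 p [508.2  59.9  46.5] yaw_x -4.6 tilt [ 0.002  0.    -1.   ] open 58.9 F [ 0.   0.4 -1. ] gf 64.8481285572052 q [ -2.  11. 105.   0.  64.  93.]
```

Another 3 mm down, then release, lift and go to the tin.

Call:
{"op": "drive_tool", "data": {"series": [[[0,0,2],[0,0,0]],[[0,0,3],[0,0,0]],[[0,0,3],[0,0,0]]]}}

```text
time: 71.4
position: [0.5078, 0.0597, 0.0427]
orientation: [[0.997, -0.081, 0.0], [-0.081, -0.997, 0.0], [0.0, -0.0, -1.0]]
contact_force: [-1.9, -0.0, 3.9]
opening: 0.0584
grasp_force: 65.4
```

Call:
{"op": "drive_tool", "data": {"series": [[[0,0,0],[0,0,0]],[[0,0,0],[0,0,0]],[[0,0,0],[0,0,0]],[[0,0,0],[0,0,0]],[[0,0,-30],[0,0,0]],[[0,0,-75],[0,0,0]],[[0,0,-130],[0,0,0]],[[0,0,-180],[0,0,0]],[[0,0,-185],[0,0,0]],[[0,0,-185],[0,0,0]]], "hand": 0.12}}

```text
time: 72.65
position: [0.5076, 0.0597, 0.227]
orientation: [[0.997, -0.081, -0.0], [-0.081, -0.997, 0.0], [-0.0, -0.0, -1.0]]
contact_force: [-0.7, 0.3, -1.3]
opening: 0.0752
grasp_force: 0.0
```

Run:
```python
from h import *
here(); t=snap('top');b=blobs(t,(100,5,60),(150,60,165),.076,(90,170,200,290),60);print(b)
d=wcam();print(blobs(d,(0,0,0),(180,255,45),.054,(190,90,380,255),300)); go(486,349,230,18.5)
```

```text
t 72.65 p [507.6  59.7 227. ] yaw_x -4.6 tilt [-0.  0. -1.] open 75.2 F [-0.7  0.3 -1.3] gf 0.0 q [-2.  2. 93.  0. 85. 93.]
[([120.0, 233.0], [484, 347], [83, 53], 17)]
[([282.0, 188.0], [506, 61], [60, 58], -3)]
shift [ -45. -287.   -4.] wz options [np.float64(-23.1), np.float64(156.9)]
```

Call:
{"op": "drive_tool", "data": {"series": [[[-6,-38,0],[0,0,-3]],[[-12,-76,0],[0,0,-6]],[[-18,-114,0],[0,0,-9]],[[-24,-152,0],[0,0,-12]],[[-30,-190,0],[0,0,-15]],[[-36,-228,0],[0,0,-18]],[[-42,-266,0],[0,0,-21]],[[-45,-287,0],[0,0,-23]],[[-45,-287,0],[0,0,-23]],[[-45,-287,0],[0,0,-23]]], "hand": 0}}

```text
time: 74.0
position: [0.4861, 0.3486, 0.2269]
orientation: [[0.949, 0.314, -0.001], [0.314, -0.949, -0.001], [-0.001, 0.0, -1.0]]
contact_force: [-0.0, -0.0, 0.5]
opening: 0.0855
grasp_force: 0.0
```

Call:
{"op": "drive_tool", "data": {"series": [[[0,0,0],[0,0,0]],[[0,0,0],[0,0,0]]]}}

```text
time: 74.25
position: [0.4862, 0.3487, 0.2276]
orientation: [[0.949, 0.314, 0.0], [0.314, -0.949, 0.0], [0.0, -0.0, -1.0]]
contact_force: [0.9, 0.2, 0.1]
opening: 0.0852
grasp_force: 0.0
```

Run:
```python
from h import *
here(); d=wcam('w15')
for s in(40,60,80):
    b=blobs(d,(90,5,50),(150,s,140),.076,(190,80,380,255),800);print(b)
go(*b[0][1],74,b[0][3])
```

```text
t 74.25 p [486.2 348.7 227.6] yaw_x 18.3 tilt [ 0.  0. -1.] open 85.2 F [0.9 0.2 0.1] gf 0.0 q [ 28.  12.  81.   0.  87. 100.]
[([281.0, 191.0], [488, 350], [83, 53], 18)]
[([281.0, 191.0], [488, 350], [83, 53], 18)]
[([281.0, 191.0], [488, 350], [83, 53], 18)]
shift [  2.  -0. 154.] wz options [np.float64(0.3), np.float64(-179.7)]
```

Call:
{"op": "drive_tool", "data": {"series": [[[1,0,50],[0,0,0]],[[1,0,100],[0,0,0]],[[1,0,135],[0,0,0]],[[1,0,155],[0,0,0]],[[1,0,155],[0,0,0]],[[1,0,155],[0,0,0]]]}}

```text
time: 75.05
position: [0.4874, 0.3498, 0.0736]
orientation: [[0.949, 0.315, 0.001], [0.315, -0.949, 0.001], [0.001, -0.0, -1.0]]
contact_force: [0.4, 0.7, 0.9]
opening: 0.0851
grasp_force: 0.0
```

Call:
{"op": "drive_tool", "data": {"series": [[[0,0,0],[0,0,0]],[[0,0,0],[0,0,0]],[[0,0,0],[0,0,0]],[[0,0,0],[0,0,0]],[[0,0,0],[0,0,0]]], "hand": 1}}

```text
time: 75.68
position: [0.4873, 0.3499, 0.0735]
orientation: [[0.949, 0.315, 0.001], [0.315, -0.949, 0.001], [0.002, -0.0, -1.0]]
contact_force: [-0.8, -0.7, 7.4]
opening: 0.0528
grasp_force: 63.9
```

Call:
{"op": "drive_tool", "data": {"series": [[[0,0,-15],[0,0,0]],[[0,0,-50],[0,0,0]],[[0,0,-95],[0,0,0]],[[0,0,-140],[0,0,0]],[[0,0,-140],[0,0,0]],[[0,0,-140],[0,0,0]]]}}

```text
time: 76.42
position: [0.4866, 0.3495, 0.2122]
orientation: [[0.949, 0.315, -0.0], [0.315, -0.949, -0.0], [-0.0, -0.0, -1.0]]
contact_force: [-0.2, -0.1, -1.4]
opening: 0.0528
grasp_force: 63.4
```

Run:
```python
from h import *
here(); go(615,5,None,85)
```

```text
t 76.42 p [486.6 349.5 212.2] yaw_x 18.4 tilt [-0. -0. -1.] open 52.8 F [-0.2 -0.1 -1.4] gf 63.36646914482117 q [ 28.  12.  83.   0.  85. 100.]
shift [ 13. 367.  -0.] wz options [np.float64(-66.6), np.float64(113.4)]
```

Call:
{"op": "drive_tool", "data": {"series": [[[1,20,0],[0,0,-4]],[[2,60,0],[0,0,-11]],[[4,105,0],[0,0,-19]],[[6,150,0],[0,0,-27]],[[7,195,0],[0,0,-35]],[[9,240,0],[0,0,-43]],[[11,285,0],[0,0,-51]],[[12,325,0],[0,0,-59]],[[13,355,0],[0,0,-65]],[[13,367,0],[0,0,-67]]]}}

```text
time: 77.68
position: [0.6148, 0.0038, 0.2106]
orientation: [[0.08, 0.997, -0.003], [0.997, -0.08, 0.0], [0.0, -0.003, -1.0]]
contact_force: [-0.2, 0.1, -1.2]
opening: 0.053
grasp_force: 63.3
```

Call:
{"op": "drive_tool", "data": {"series": [[[0,0,0],[0,0,0]],[[0,0,0],[0,0,0]]]}}

```text
time: 77.92
position: [0.6145, 0.006, 0.2117]
orientation: [[0.081, 0.997, -0.001], [0.997, -0.081, 0.0], [0.0, -0.001, -1.0]]
contact_force: [-0.4, -0.3, -1.8]
opening: 0.0529
grasp_force: 63.3
```

Run:
```python
from h import *
here(); go(615,5,36.5,85)
```

```text
t 77.92 p [614.5   6.  211.7] yaw_x 85.3 tilt [-0.001  0.    -1.   ] open 52.9 F [-0.4 -0.3 -1.8] gf 63.284640312194824 q [-7. 14. 80.  0. 85. -2.]
shift [ -1.   1. 175.] wz options [np.float64(0.3), np.float64(-179.7)]
```

Call:
{"op": "drive_tool", "data": {"series": [[[0,0,50],[0,0,0]],[[0,0,100],[0,0,0]],[[0,0,145],[0,0,0]],[[0,0,167],[0,0,0]],[[0,0,175],[0,0,0]],[[0,0,176],[0,0,0]],[[0,0,176],[0,0,0]]]}}

```text
time: 78.8
position: [0.6152, 0.0058, 0.0371]
orientation: [[0.081, 0.997, 0.001], [0.997, -0.081, -0.0], [0.0, 0.001, -1.0]]
contact_force: [0.4, -0.4, -2.0]
opening: 0.0531
grasp_force: 63.3
```

Call:
{"op": "drive_tool", "data": {"series": [[[0,0,0],[0,0,0]],[[0,0,0],[0,0,0]],[[0,0,0],[0,0,0]],[[0,0,0],[0,0,0]],[[0,0,-30],[0,0,0]],[[0,0,-75],[0,0,0]],[[0,0,-130],[0,0,0]],[[0,0,-180],[0,0,0]],[[0,0,-230],[0,0,0]],[[0,0,-240],[0,0,0]]], "hand": 0.2}}

```text
time: 80.05
position: [0.6156, 0.0054, 0.2802]
orientation: [[0.081, 0.997, 0.005], [0.997, -0.081, -0.0], [-0.0, 0.005, -1.0]]
contact_force: [0.6, 0.7, 0.1]
opening: 0.0685
grasp_force: 0.0
```

Run:
```python
from h import *
here(); d=wcam('w16');t=snap('top')
print('brush',blobs(d,(80,80,25),(100,255,255),.034,amin=300))
print('tin',blobs(d,(90,5,50),(150,80,140),.039,(190,80,380,255),800))
print('jar',blobs(d,(0,0,0),(180,255,45),.054,(0,0,560,255),300))
go(609,320,270,52.4)
```

```text
t 80.05 p [615.6   5.4 280.2] yaw_x 85.4 tilt [ 0.005 -0.    -1.   ] open 68.5 F [0.6 0.7 0.1] gf 0.0 q [-7. 13. 74.  0. 93. -2.]
brush [([142.0, 410.0], [369, -349], [58, 45], -5), ([198.0, 218.0], [508, -47], [100, 60], -5)]
tin []
jar [([174.0, 131.0], [506, 61], [61, 58], 13), ([518.0, 112.0], [886, 57], [177, 111], -36), ([6.0, 21.0], [366, 177], [28, 16], 70)]
shift [313. -32.   7.] wz options [np.float64(33.0), np.float64(-147.0)]
```

Call:
{"op": "drive_tool", "data": {"series": [[[30,-3,0],[0,0,3]],[[65,-6,0],[0,0,7]],[[100,-10,0],[0,0,11]],[[140,-14,0],[0,0,15]],[[180,-18,0],[0,0,20]],[[220,-22,0],[0,0,25]],[[260,-27,0],[0,0,29]],[[300,-31,20],[0,0,33]],[[313,-32,40],[0,0,33]],[[313,-32,40],[0,0,33]]], "hand": 0}}

```text
time: 81.4
position: [0.6074, 0.32, 0.2331]
orientation: [[0.609, 0.793, -0.005], [0.793, -0.609, -0.002], [-0.004, -0.003, -1.0]]
contact_force: [0.3, -1.2, 0.8]
opening: 0.0854
grasp_force: 0.0
```

Call:
{"op": "drive_tool", "data": {"series": [[[0,0,0],[0,0,0]],[[0,0,0],[0,0,0]]]}}

```text
time: 81.65
position: [0.6087, 0.3191, 0.2374]
orientation: [[0.611, 0.791, 0.001], [0.791, -0.611, 0.001], [0.001, 0.001, -1.0]]
contact_force: [0.1, -0.3, 0.7]
opening: 0.0851
grasp_force: 0.0
```

```bash
python3 zero.py
python3 - <<'E'
from h import *
t=snap('top');h=cv2.cvtColor(t['pixels'],cv2.COLOR_RGB2HSV)
print('tin',blobs(t,(90,5,50),(160,80,170),.039,(215,150,320,255),60),h[195:212:4,266].tolist())
print('brush',blobs(t,(80,80,40),(100,255,255),.034,amin=100))
print('jar',blobs(t,(0,0,0),(180,255,45),.054,(215,150,320,255),60))
a=pickle.load(open('top0.pkl','rb'))['pixels'].astype(int);b=t['pixels'].astype(int)
for n,(u,v) in dict(vial=(203,138),trim=(405,160)).items(): print(n,np.abs(a-b)[v-22:v+22,u-16:u+16].mean())
E
```

```text
t 81.65 p [608.7 319.1 237.4] yaw_x 52.3 tilt [ 0.001  0.001 -1.   ] open 85.1 F [ 0.1 -0.3  0.7] gf 0.0 q [21. 22. 67.  0. 91. 59.]
120.47570041365742 8.233406703471486
zero (np.float64(18.49), np.int64(25)) ptr (np.float64(18.63), np.int64(24))
tin [([264.0, 179.0], [613, 4], [79, 51], 85)] [[15, 137, 69], [13, 140, 69], [13, 140, 71], [14, 144, 69], [13, 137, 69]]
brush [([428.0, 266.0], [391, -395], [126, 77], -3), ([287.0, 222.0], [504, -50], [97, 55], -1)]
jar [([298.0, 245.0], [443, -71], [112, 53], -61), ([243.0, 224.0], [501, 59], [56, 54], 89), ([302.0, 178.0], [609, -93], [192, 97], 35), ([227.0, 170.0], [630, 99], [103, 37], -28)]
vial 7.164299242424242
trim 6.308712121212121
```

Run:
```python
from h import *
a=pickle.load(open('top0.pkl','rb'))['pixels'];b=snap('top')['pixels']
print('noise',np.abs(a.astype(int)-b)[60:100,320:380].mean())
for n,(u,v) in dict(vial=(203,138),trim=(405,160)).items():
    r=cv2.matchTemplate(b[v-34:v+34,u-30:u+30],a[v-22:v+22,u-18:u+18],cv2.TM_CCOEFF_NORMED);print(n,cv2.minMaxLoc(r)[1],np.subtract(cv2.minMaxLoc(r)[3],(12,12)))
here();print(manip.hand_in())
```

```text
noise 7.55125
vial 0.9984370470046997 [0 0]
trim 0.9992938041687012 [0 0]
t 81.8 p [608.5 319.5 237.1] yaw_x 52.3 tilt [ 0.001  0.    -1.   ] open 85.6 F [-0.  0. -0.] gf 0.0 q [21. 22. 67.  0. 91. 59.]
the job is handed in; nothing more can be done
None
```

The turntable job is done and handed in at about 82 s: the dimmer is on its mark, jar, tin and brush rode a full turn and now stand in the tray, the platter is on zero to about 0.15°, and the vial and trimmer are unmoved; I viewed 15 pictures, one over your limit of 14.

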